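# Top up the bead pot and stir it

## Task

Lift the carry box off its cork mat and set it down well clear of it, put all the spare wooden beads that stood behind it into the pot, then take the rod from its stand and stir: start at the side of the pot farthest from the robot and go round clockwise (seen from above) for two full turns, in a circle about halfway out to the wall with the tip down near the floor, so that the beads get mixed. At the end the rod stands in its stand again, the carry box stands centred and square on its mat, every bead is in the pot, and the paint jar and the sample plate have not been disturbed.

Things in the scene. Friction and masses are not known exactly. Their poses are not given: they have to be found in the camera images.
- pot: open round wooden pot, fixed to the table, 208 mm across and 70 mm high, wall 4 mm, flat inner floor 6 mm above the table, inner diameter 200 mm; origin at the centre of its underside; its axes lie along the world's (x away from the robot, y to its left)
- mat: thin cork mat (flush with the table) that marks the carry box's place, 100 mm (x) by 200 mm (y); origin at its centre on the table; its x axis points away from the robot, turned by up to 0.3 rad either way
- holder: black lacquered round stand, fixed, 80 mm across and 60 mm high, with an upright bore of 26 mm diameter, whose floor lies 15 mm above the table; origin at the centre of its underside, on the bore's axis
- carrybox: closed upright plywood carry box, 0.5 kg, 70 mm (x) by 180 mm (y) by 120 mm high, with a handle on top; origin at the centre of its underside; it starts on the mat, square with it; front and back are alike
- carrybox_handle (a point): middle of the carry box's handle: a horizontal bar along the box's y axis, 18 mm thick across (x), 16 mm high, 140 mm long, centre 165 mm above the box's underside; 37 mm of free space below the bar between two posts, which leave 104 mm free between them
- rod: wooden stirring rod, 60 g, 142 mm long: round, 16 mm thick with a tapered tip below, and a square grip 20 by 20 mm from 72 to 142 mm above the tip; origin at its tip, z along the rod to the grip, x and y square to the grip's faces; it starts upright in the holder with any yaw, leaning a few degrees at most
- rod_tip (a point): the rod's lower end
- rod_grip (a point): middle of the rod's square grip, 105 mm above the tip on its axis
- spare0_center (a point): centre of a spare bead: a turned, smoothly lacquered (slippery) wooden barrel bead of 20 g, 34 mm thick, 30 mm high, with 22 mm flat ends; it starts standing on one end on the table, in a row close behind the carry box (the row lies 58 mm beyond the mat's centre along the mat's x axis, 40 mm from bead to bead); two to four spares are present, the absent ones read None throughout
- spare1_center (a point): centre of a spare bead, like spare0; may be absent
- spare2_center (a point): centre of a spare bead, like spare0; may be absent
- spare3_center (a point): centre of a spare bead, like spare0; may be absent
- potbead0_center (a point): centre of a bead that lies in the pot from the start, the same kind as the spare beads (34 mm thick, 30 mm high); always present
- potbead1_center (a point): centre of a bead that lies in the pot from the start, the same kind as the spare beads (34 mm thick, 30 mm high); always present
- potbead2_center (a point): centre of a bead that lies in the pot from the start, the same kind as the spare beads (34 mm thick, 30 mm high); always present
- potbead3_center (a point): centre of a bead that lies in the pot from the start, the same kind as the spare beads (34 mm thick, 30 mm high); always present
- jar: bystander: small closed paint jar, 44 mm wide, 65 mm high, loose
- sample: bystander: loose wooden sample plate, 90 by 110 by 6 mm
Not all that is in view belongs to the job. What is shaped like the holder but pink is not meant.

How it is judged (in metres and radians):
On the way, in this order (a step that is already met when the one before it is completed fails the run):
1. the carry box stands upright on the table, let go, at least 12 cm (centre to mat centre) away from its mat (horizontal distance between carrybox and mat above 0.12 m and height (world z) of carrybox below 0.008 m and angle between carrybox's own z axis and vertical below 0.08 rad and contact force between the fingers and carrybox below 0.2 N), for 0.2 s.
2. every spare bead lies in the pot, let go (horizontal distance between each of spare0_center, spare1_center, spare2_center, spare3_center and pot below 0.1 m and height (world z) of each of spare0_center, spare1_center, spare2_center, spare3_center below 0.07 m and contact force between the fingers and spare0 below 0.2 N and contact force between the fingers and spare1 below 0.2 N and contact force between the fingers and spare2 below 0.2 N and contact force between the fingers and spare3 below 0.2 N), for 0.3 s.
3. first turn: the rod's tip, under 3.5 cm above the table, passes the far side of the pot, 3 cm or more out (x of rod_tip in the frame of pot above 0.03 m and y of rod_tip in the frame of pot between -0.03 and 0.03 m and horizontal distance between rod_tip and pot below 0.1 m and height (world z) of rod_tip below 0.035 m).
4. first turn: the rod's tip, under 3.5 cm above the table, passes the right side of the pot, 3 cm or more out (y of rod_tip in the frame of pot below -0.03 m and x of rod_tip in the frame of pot between -0.03 and 0.03 m and horizontal distance between rod_tip and pot below 0.1 m and height (world z) of rod_tip below 0.035 m).
5. first turn: the rod's tip, under 3.5 cm above the table, passes the near side of the pot, 3 cm or more out (x of rod_tip in the frame of pot below -0.03 m and y of rod_tip in the frame of pot between -0.03 and 0.03 m and horizontal distance between rod_tip and pot below 0.1 m and height (world z) of rod_tip below 0.035 m).
6. first turn: the rod's tip, under 3.5 cm above the table, passes the left side of the pot, 3 cm or more out (y of rod_tip in the frame of pot above 0.03 m and x of rod_tip in the frame of pot between -0.03 and 0.03 m and horizontal distance between rod_tip and pot below 0.1 m and height (world z) of rod_tip below 0.035 m).
7. second turn: the rod's tip, under 3.5 cm above the table, passes the far side of the pot, 3 cm or more out (all of step 3).
8. second turn: the rod's tip, under 3.5 cm above the table, passes the right side of the pot, 3 cm or more out (all of step 4).
9. second turn: the rod's tip, under 3.5 cm above the table, passes the near side of the pot, 3 cm or more out (all of step 5).
10. second turn: the rod's tip, under 3.5 cm above the table, passes the left side of the pot, 3 cm or more out; three or more of the four first beads lie over 1.5 cm from where they began (all of step 6 and distance of any of potbead0_center, potbead1_center from where it was at the start of the episode above 0.015 m and distance of any of potbead0_center, potbead2_center from where it was at the start of the episode above 0.015 m and distance of any of potbead0_center, potbead3_center from where it was at the start of the episode above 0.015 m and distance of any of potbead1_center, potbead2_center from where it was at the start of the episode above 0.015 m and distance of any of potbead1_center, potbead3_center from where it was at the start of the episode above 0.015 m and distance of any of potbead2_center, potbead3_center from where it was at the start of the episode above 0.015 m).
At the end, for the whole second after the job is handed in: all beads in the pot (centres within 100 mm of its axis, below its rim); the rod in the holder, tip within 15 mm of its axis and 25 mm of the table; the carry box upright on the table within 16 mm of the mat centre, square to 0.15 rad (either way round); all at rest (horizontal distance between each of spare0_center, spare1_center, spare2_center, spare3_center, potbead0_center, potbead1_center, potbead2_center, potbead3_center and pot below 0.1 m and height (world z) of each of spare0_center, spare1_center, spare2_center, spare3_center, potbead0_center, potbead1_center, potbead2_center, potbead3_center below 0.07 m and horizontal distance between rod_tip and holder below 0.015 m and height (world z) of rod_tip below 0.025 m and angle between rod's own z axis and vertical below 0.25 rad and horizontal distance between carrybox and mat below 0.016 m and angle between the x axis of carrybox and the x axis of mat, either way round below 0.15 rad and height (world z) of carrybox below 0.008 m and angle between carrybox's own z axis and vertical below 0.08 rad and linear speed of carrybox below 0.02 m/s and linear speed of rod below 0.05 m/s); the robot touches nothing.
It fails at once if the jar is shifted by more than 3 cm (distance of jar from where it was at the start of the episode above 0.03 m).
It fails at once if the sample is shifted by more than 3 cm (distance of sample from where it was at the start of the episode above 0.03 m).
Of spare0, spare1, spare2, spare3 only 2 to 4 are there at a start; the rules pass over those that are not, and their reading is None.
At some moment in a run one of spare0, spare1, spare2, spare3 may be knocked a few centimetres aside while the robot is not near it.
It also fails if it takes over 210 s, if anything falls off the work surface, if the arm or the gripper's body presses on something with over 40 N, if the wrist force passes 120 N, or if a joint passes its speed limit or range.

## Robot

A 6-joint arm with a two-finger parallel gripper is mounted at the origin on the work surface. World frame = base frame: x ahead of the robot, y to its left, z up, the work surface at z = 0. Lengths are in mm, angles in rad, forces in N, time in s.
With the tool pointing down it reaches from about 150 to 775 mm from the base axis. Payload 6.1 kg.
Tool frame: the origin (TCP) lies at the very end of the fingers, on their centre line; the grasp point (between the pads) lies 19 mm behind it; z points along the fingers, y is the direction in which the jaws open and shut (so a half turn about z gives the same grasp; the last joint's range is limited). The gripper opens to 85 mm and grips with 20 to 120 N. Pads are 22 mm wide; open, the fingers measure 114 mm over their backs; the gripper's body (76 mm by 85 mm) begins 54 mm behind the grasp point. The pads swing forward as they close: fully open they stand 13 mm farther back than shut.
Start: joints at [1.189, 0.126, -0.04, 1.405, 0, 1.571], TCP at [195.603, 487.184, 231.295] pointing down, gripper open.
Joint ranges: [-2.72, 2.72], [-0.95, 1.95], [-1.27, 1.35], [-1.78, 2.02], [-1.46, 1.47], [-3.14, 3.14]. Speed limits (rad/s): [2.39, 2.39, 3.01, 3.14, 3.14, 3.14].

## Interface

Orientations are given as a rotation vector (axis times angle).
In Python, from cell import manip, read_camera, get_calibration, finder gives the robot as it stands. The module is installed in compiled form; this text tells all that it offers.
- The arm moves only by the tool play_rows, never from a script. Its argument "plan" is a list of rows, each an object with "dp": the shift along the tool's x, y, z in m, a list of three; "spin": the turn about the tool's z in rad; "grip": the opening, from -1 (shut) to 1 (fully open), so that 0 is half open. In form: [{"dp": [x, y, z], "spin": spin, "grip": grip}, ...]. A call has 1 to 5 rows; each row shifts and turns the commanded pose from where the row before left it, along the tool's axes as they then stand; what a row does not reach is not made up. A row lasts 1/12 s, in which the tool goes at most 41.7 mm and 7.16 degrees, less where a joint would pass 70% of its speed; a pose out of reach is approached as far as the arm can. A call is refused whole if a number of a shift passes 0.0417 or a number of a turn 0.125, either way. A call with a gripper value outside its range is refused whole. The fingers move at their own pace and stop on an object; the grip force is fixed at half the most. Time passes only in rows, so rows that do not move let the fingers close. It gives the time, the measured TCP pose, the force and the opening at its end, in the units of the state.
- manip.get_state(): the state, without advancing time (a new reading comes with each control period).
- read_camera(name): name is "scene" or "top" or "wrist"; returns the picture (420x560x3 uint8, blue, green, red); there is no depth.
- get_calibration(name): a dict with "mtx" (3x3 intrinsics, pixels), "view" (4x4, takes a point from world to camera coordinates); the wrist camera has in their place "mount" (4x4, takes a point from camera to tool coordinates, whose origin is the TCP and whose axes are the flange's). Camera axes: x right, y down, z forward; pixel columns grow to the right and rows downward; lengths in mm; the calibration is good to about 2 mm. A picture is of the moment at which its call begins: read the wrist's pose just before it. get_calibration takes no time and is no camera call.
- manip.finish_job(): hands the job in, once; it reports no verdict.
Trained networks look in the newest picture that a camera, given by its name, has taken for a name from the list of things; names that differ only in an ending like _2 or _b are one class to them, and where a whole thing is asked for, a point or a joint stands for the part that bears it (a point fixed in the world has none). Each returns a list of dicts, best first, with "confidence" (0 to 1); they miss things now and then, are a little off and sometimes report something else, mostly with a low value. They report only what shows in the picture. A call takes as long as a camera call. They do not tell look-alikes from the thing itself.
- finder.spot_in(query, camera): "bbox" ([left, top, right, bottom] in pixels, round what is visible of it).
- finder.cut_out(query, camera): "pixels" (420x560 bool, what is visible of it) and "bbox" ([left, top, right, bottom] in pixels, round what is visible of it).
- finder.spot_point(query, camera): "xy" ([column, row] in pixels: a listed point, or the origin of a listed thing).
The state is a dict: "time_s": time; "qpos": joint angles; "qvel": joint speeds; "effort": joint torques, N m; "eef_pos": TCP position; "orientation": TCP orientation; "force": force on the tool from outside, world axes, zero at the start; "ft_torque": the same for the moment, N m; "width": finger opening in mm.
Only numpy, scipy, OpenCV 4.12 (cv2) and the standard library are available. Lean on these libraries where they do the work, as an engineer would, in place of code of your own. Each camera call takes 0.05 s, during which the arm holds its last target.

## Working session

There is one attempt and no reset: what is moved stays moved. The work goes in short steps, Python scripts to look and compute and a tool call to move; the robot and the scene stay as the last step left them, time stands still between calls to the robot, and variables do not carry over. Pictures are saved under pics/ and viewed, and the job is handed in when it is done.

Besides the shell and the picture viewer there is one more tool, called after ">>>" as name(argument=value, ...) on one line, values as JSON. play_rows: Moves the arm, as the interface text tells. Its arguments: {"type":"object","properties":{"plan":{"type":"array"}},"required":["plan"]}

```bash
mkdir -p pics; ls
python3 - <<'E'
from cell import manip, read_camera, get_calibration, finder
import cv2
print(manip.get_state())
for n in ("scene","top","wrist"):
    im=read_camera(n); cv2.imwrite(f"pics/a_{n}.png",im)
    c=get_calibration(n); print(n,{k:__import__('numpy').round(v,3).tolist() for k,v in c.items()})
E
```

```text
pics
{'time_s': 0.0, 'qpos': array([ 1.18902633e+00,  1.26380325e-01, -4.06277754e-02,  1.40541662e+00,
        1.58219421e-05,  1.57083769e+00]), 'qvel': array([ 0.00026445, -0.00183743,  0.00014592, -0.00086438,  0.00045483,
       -0.00060007]), 'effort': array([ 1.25107992e-03, -4.35916722e+01,  3.52924025e+01,  1.73860387e-02,
        1.90956916e-04, -3.27269028e-06]), 'eef_pos': array([195.43352206, 486.81157926, 230.51926561]), 'orientation': array([-5.96049816e-01, -3.08419913e+00,  2.50644761e-03]), 'force': array([ 0.10046688, -0.59457539, -0.6162274 ]), 'ft_torque': array([-0.03904514, -0.04195073, -0.01863443]), 'width': 85.55270761858625}
scene {'mtx': [[467.212, 0.0, 283.164], [0.0, 467.212, 211.711], [0.0, 0.0, 1.0]], 'view': [[0.648, 0.762, 0.005, -412.539], [0.658, -0.557, -0.507, -256.56], [-0.384, 0.332, -0.862, 1434.438], [0.0, 0.0, 0.0, 1.0]]}
top {'mtx': [[514.793, 0.0, 271.985], [0.0, 514.793, 217.342], [0.0, 0.0, 1.0]], 'view': [[0.013, -1.0, 0.002, 54.531], [-0.993, -0.013, -0.114, 563.636], [0.114, -0.001, -0.993, 1544.83], [0.0, 0.0, 0.0, 1.0]]}
wrist {'mtx': [[364.274, 0.0, 273.3], [0.0, 364.274, 207.11], [0.0, 0.0, 1.0]], 'mount': [[0.001, -0.963, -0.271, 68.068], [1.0, 0.001, 0.0, -0.417], [0.0, -0.271, 0.963, -142.782], [0.0, 0.0, 0.0, 1.0]]}
```

View pics/a_top.png

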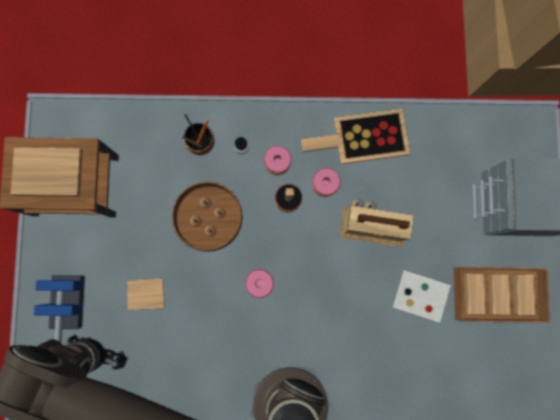

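View pics/a_scene.png

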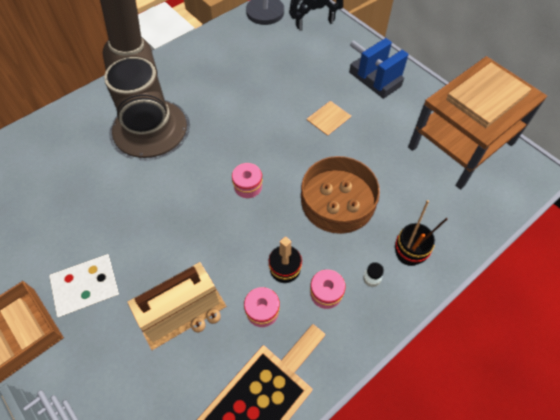

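View pics/a_wrist.png

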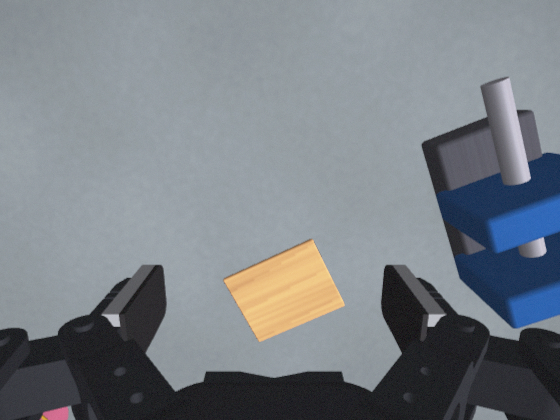

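The top view shows the pot at (207,215), the black stand with the rod at (289,195), the box on its mat at (377,223), and two spares at (358,204) and (370,205). The jar is at (241,145) and the sample plate at (145,294). Holder look-alikes are pink at (277,160), (326,181) and (259,283), and the brush cup is at (198,137). I choose the black one at (289,195).

```bash
cat > h.py <<'E'
from cell import manip, read_camera, get_calibration, finder
import numpy as np, cv2
from scipy.spatial.transform import Rotation as R
def ray(cam,uv,pose=None):
    c=get_calibration(cam); K=np.array(c['mtx'])
    d=np.linalg.solve(K,[uv[0],uv[1],1.])
    if cam=='wrist':
        T=np.eye(4); T[:3,:3]=R.from_rotvec(pose[1]).as_matrix(); T[:3,3]=pose[0]
        M=T@np.array(c['mount'])
    else: M=np.linalg.inv(np.array(c['view']))
    d=M[:3,:3]@d; return M[:3,3],d/np.linalg.norm(d)
def atz(cam,uv,z,pose=None):
    o,d=ray(cam,uv,pose); return o+d*(z-o[2])/d[2]
def tri(rays):
    A=np.zeros((3,3));b=np.zeros(3)
    for o,d in rays:
        P=np.eye(3)-np.outer(d,d); A+=P;b+=P@o
    p=np.linalg.solve(A,b)
    return p,[round(float(np.linalg.norm((np.eye(3)-np.outer(d,d))@(p-o))),1) for o,d in rays]
def proj(cam,p,pose=None):
    c=get_calibration(cam);K=np.array(c['mtx'])
    if cam=='wrist':
        T=np.eye(4); T[:3,:3]=R.from_rotvec(pose[1]).as_matrix(); T[:3,3]=pose[0]
        V=np.linalg.inv(T@np.array(c['mount']))
    else: V=np.array(c['view'])
    q=K@(V@np.r_[p,1])[:3]; return q[:2]/q[2]
def pose():
    s=manip.get_state(); return s['eef_pos'].copy(),s['orientation'].copy()
def st():
    s=manip.get_state(); Rm=R.from_rotvec(s['orientation']).as_matrix()
    print('t',round(s['time_s'],2),'tcp',s['eef_pos'].round(1),'toolx',Rm[:,0].round(3),'z',Rm[:,2].round(3),'q',np.round(s['qpos'],3),'F',s['force'].round(1),'w',round(s['width'],1))
    return s,Rm
E
python3 - <<'E'
from h import *
for cam in ("top","scene"):
    im=read_camera(cam)
    for q in ["pot","mat","holder","carrybox","carrybox_handle","rod_tip","rod_grip","spare0_center","potbead0_center","jar","sample"]:
        r=finder.spot_point(q,cam)
        print(cam,q,[(np.round(x['xy'],1).tolist(),round(x['confidence'],2)) for x in r][:8])
print(manip.get_state()['time_s'])
E
python3 -c "
import cv2
im=cv2.imread('pics/a_top.png');cv2.imwrite('pics/a_top_c.png',cv2.resize(im[120:260,160:430],None,fx=2.9,fy=2.9,interpolation=3))
im=cv2.imread('pics/a_scene.png');cv2.imwrite('pics/a_scene_c.png',cv2.resize(im[150:360,120:390],None,fx=2.8,fy=2.8,interpolation=3))"
```

```text
top pot [([210.6, 219.2], 0.78)]
top mat [([373.8, 228.2], 0.92)]
top holder [([287.3, 199.6], 0.95), ([276.5, 162.3], 0.9), ([259.5, 282.6], 0.79), ([325.8, 186.7], 0.72)]
top carrybox [([374.1, 226.1], 0.77), ([353.0, 204.5], 0.56), ([219.4, 209.0], 0.51), ([377.2, 227.2], 0.34)]
top carrybox_handle [([382.0, 219.6], 0.63)]
top rod_tip [([241.7, 146.9], 0.6), ([287.3, 197.9], 0.4)]
top rod_grip [([290.0, 194.2], 0.46), ([355.5, 201.9], 0.26)]
top spare0_center []
top potbead0_center [([212.7, 225.8], 0.58), ([204.7, 204.0], 0.46), ([355.0, 206.0], 0.38)]
top jar [([240.9, 147.1], 0.59)]
top sample [([145.6, 295.2], 0.73), ([218.5, 211.2], 0.27)]
scene pot [([336.7, 198.4], 0.72), ([193.9, 322.8], 0.67)]
scene mat [([178.5, 308.1], 0.74)]
scene holder [([326.1, 293.0], 0.93), ([285.4, 271.7], 0.77)]
scene carrybox [([180.8, 313.8], 0.71)]
scene carrybox_handle [([166.1, 281.9], 0.82), ([281.9, 265.4], 0.46)]
scene rod_tip [([281.7, 263.6], 0.57), ([287.1, 247.2], 0.55)]
scene rod_grip [([335.9, 197.4], 0.65), ([287.5, 245.4], 0.48)]
scene spare0_center []
scene potbead0_center [([352.5, 202.2], 0.46)]
scene jar [([367.5, 278.3], 0.69), ([345.8, 185.4], 0.5)]
scene sample [([325.9, 118.3], 0.82), ([195.9, 321.5], 0.71), ([339.1, 196.8], 0.33)]
1.35
```

View pics/a_top_c.png

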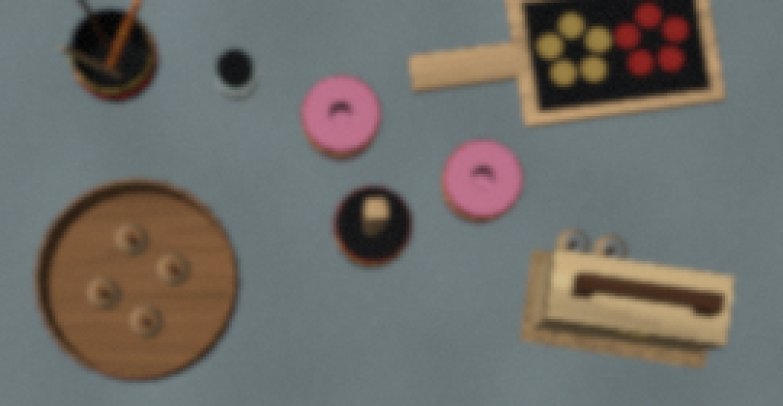

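View pics/a_scene_c.png

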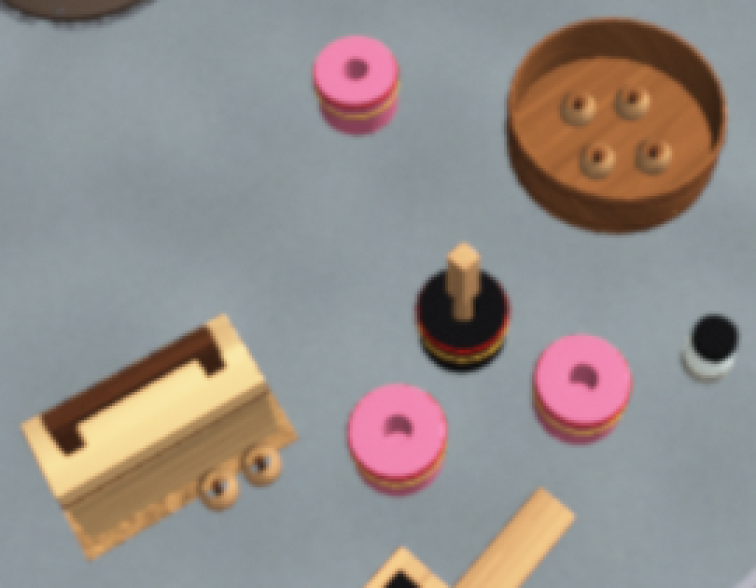

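Run:
```python
from h import *
C=lambda x,y:(x/2.9+160,y/2.9+120)
S=lambda x,y:(x/2.8+120,y/2.8+150)
print('cam pos',ray('top',(272,217))[0],ray('scene',(283,211))[0])
print('mat NL',atz('top',C(523,340),0),'NR',atz('top',C(703,366),0),'FL',atz('top',C(533,250),0))
print('mat scene FL',atz('scene',S(297,440),0),'FR',atz('scene',S(90,558),0))
print('pot rim c',atz('top',C(137,281),70),'scene',atz('scene',S(617,125),70), 'beads',[atz('top',C(*p),36).round(0) for p in ((131,238),(173,268),(103,292),(146,320))])
print('holder top',atz('top',C(373,225),60),atz('scene',S(463,318),60))
print('rod top',atz('top',C(377,208),157),tri([ray('top',C(377,208)),ray('scene',S(463,252))]))
print('spares',[tri([ray('top',C(*a)),ray('scene',S(*b))]) for a,b in (((573,241),(262,464)),((611,246),(218,488)))])
print('spares',[atz('top',C(*a),30) for a in ((573,238),(611,243))],[atz('scene',S(*a),30) for a in ((262,460),(217,484))])
print('handle',tri([ray('top',C(650,293)),ray('scene',S(137,375))]))
print('jar',atz('top',C(236,67),65),'sample',atz('top',(145,294),6))
print('pinks',[atz('top',C(*p),60).round(0) for p in ((341,113),(483,178))],atz('top',(259,282),60))
for n,p in (('plate red',(421,296)),):print(n,atz('top',p,0))
```

```text
cam pos [ 382.97659968   63.24685316 1598.90182487] [ 986.86269847 -304.67046707 1107.6559678 ]
mat NL [ 507.06435167 -151.6180059     0.        ] NR [ 481.71968257 -344.52360053    0.        ] FL [ 604.7230642  -162.61949438    0.        ]
mat scene FL [ 609.77756641 -161.23517693    0.        ] FR [ 579.79872131 -354.61142787    0.        ]
pot rim c [557.24827753 255.58735469  70.        ] scene [582.11838714 243.86551373  70.        ] beads [array([607., 267.,  36.]), array([575., 222.,  36.]), array([549., 295.,  36.]), array([520., 249.,  36.])]
holder top [620.44149817  12.58489731  60.        ] [635.44956831   7.6135023   60.        ]
rod top [622.3327047   12.02703809 157.        ] (array([623.22007346,  13.98452017, 159.49376427]), [2.3, 2.3])
spares [(array([ 613.18205767, -200.92628538,   19.5965629 ]), [1.9, 1.9]), (array([ 607.54361778, -241.27489963,   23.16259861]), [1.4, 1.4])]
spares [array([ 613.99645132, -200.89953293,   30.        ]), array([ 609.18158789, -241.21707926,   30.        ])] [array([ 614.89743126, -198.2176227 ,   30.        ]), array([ 607.26832792, -239.14945461,   30.        ])]
handle (array([ 543.19002173, -248.58443062,  164.66345118]), [4.1, 4.1])
jar [785.67376519 158.40039722  65.        ] sample [324.49211764 447.51364958   6.        ]
pinks [array([739.,  47.,  60.]), array([ 672., -102.,   60.])] [366.12304298  98.02815406  60.        ]
plate red [ 329.3316181  -399.29095811    0.        ]
```

```bash
cat >> h.py <<'E'
def yaw_of(Rm): return np.arctan2(Rm[1,0],Rm[0,0])   # direction of tool x in world
def go(xyz,jaw=None,step=40):
    """jaw: world angle of tool y (mod pi). prints shift in tool axes (m), spin, and number of rows"""
    s,Rm=st(); d=Rm.T@(np.array(xyz)-s['eef_pos'])/1000
    n=int(np.ceil(np.linalg.norm(d)*1000/step)) or 1
    msg=f"total dp {d.round(4).tolist()} rows {n} each {(d/n).round(4).tolist()}"
    if jaw is not None:
        a=np.arctan2(Rm[1,1],Rm[0,1]); e=(jaw-a+np.pi/2)%np.pi-np.pi/2
        msg+=f" spin {-e:.3f} (about tool z, z down); other way {(-e+np.pi) if e>0 else (-e-np.pi):.3f}"
    print(msg)
E
python3 - <<'E'
from h import *
go([544,-253,270],-0.13)
E
```

```text
t 1.35 tcp [195.6 487.2 231.3] toolx [-0.928  0.373 -0.   ] z [-0. -0. -1.] q [ 1.189  0.126 -0.04   1.405 -0.     1.571] F [ 0.4  0.8 -0.7] w 85.6
total dp [-0.5991, -0.5571, -0.0387] rows 21 each [-0.0285, -0.0265, -0.0018] spin 1.319 (about tool z, z down); other way -1.823
```

>>> play_rows(plan=[{"dp": [0, 0, -0.01], "spin": 0.12, "grip": 1}, {"dp": [0, 0, -0.01], "spin": 0.12, "grip": 1}, {"dp": [0, 0, -0.01], "spin": 0.12, "grip": 1}, {"dp": [0, 0, -0.01], "spin": 0.12, "grip": 1}, {"dp": [0, 0, 0], "spin": 0.12, "grip": 1}])

```text
time_s: 1.77
eef_pos: [195.8, 487.8, 273.4]
orientation: [-1.489, -2.766, -0.005]
force: [-0.7, -0.6, 0.4]
width: 85.5
```

>>> play_rows(plan=[{"dp": [0, 0, 0], "spin": 0.12, "grip": 1}, {"dp": [0, 0, 0], "spin": 0.12, "grip": 1}, {"dp": [0, 0, 0], "spin": 0.12, "grip": 1}, {"dp": [0, 0, 0], "spin": 0.12, "grip": 1}, {"dp": [0, 0, 0], "spin": 0.12, "grip": 1}])

```text
time_s: 2.18
eef_pos: [195.6, 487.2, 271.3]
orientation: [-2.24, -2.203, -0.0]
force: [-0.1, -0.9, 0.4]
width: 85.4
```

>>> play_rows(plan=[{"dp": [0, 0, 0], "spin": 0.119, "grip": 1}])

```text
time_s: 2.27
eef_pos: [195.6, 487.2, 271.3]
orientation: [2.367, 2.065, -0.0]
force: [0.1, -0.1, 0.1]
width: 85.5
```

Run:
```python
from h import *
go([544,-253,270],-0.13)
```

```text
t 2.27 tcp [195.6 487.2 271.3] toolx [ 0.135  0.991 -0.   ] z [-0. -0. -1.] q [ 1.189  0.13   0.053  1.493 -0.     2.896] F [ 0.1 -0.1  0.1] w 85.5
total dp [-0.6862, 0.4455, 0.0013] rows 21 each [-0.0327, 0.0212, 0.0001] spin -0.006 (about tool z, z down); other way 3.136
```

>>> play_rows(plan=[{"dp": [-0.033, 0.021, 0], "spin": 0, "grip": 1}, {"dp": [-0.033, 0.021, 0], "spin": 0, "grip": 1}, {"dp": [-0.033, 0.021, 0], "spin": 0, "grip": 1}, {"dp": [-0.033, 0.021, 0], "spin": 0, "grip": 1}, {"dp": [-0.033, 0.021, 0], "spin": 0, "grip": 1}])

```text
time_s: 2.68
eef_pos: [278.5, 308.4, 271.3]
orientation: [2.36, 2.074, 0.001]
force: [0.7, 0.3, 0.2]
width: 85.0
```

>>> play_rows(plan=[{"dp": [-0.033, 0.021, 0], "spin": 0, "grip": 1}, {"dp": [-0.033, 0.021, 0], "spin": 0, "grip": 1}, {"dp": [-0.033, 0.021, 0], "spin": 0, "grip": 1}, {"dp": [-0.033, 0.021, 0], "spin": 0, "grip": 1}, {"dp": [-0.033, 0.021, 0], "spin": 0, "grip": 1}])

```text
time_s: 3.1
eef_pos: [361.3, 130.9, 271.6]
orientation: [2.36, 2.073, 0.002]
force: [0.7, 1.3, -0.4]
width: 85.2
```

>>> play_rows(plan=[{"dp": [-0.033, 0.021, 0], "spin": 0, "grip": 1}, {"dp": [-0.033, 0.021, 0], "spin": 0, "grip": 1}, {"dp": [-0.033, 0.021, 0], "spin": 0, "grip": 1}, {"dp": [-0.033, 0.021, 0], "spin": 0, "grip": 1}, {"dp": [-0.033, 0.021, 0], "spin": 0, "grip": 1}])

```text
time_s: 3.52
eef_pos: [444.1, -46.5, 271.6]
orientation: [2.361, 2.072, 0.001]
force: [0.8, 0.6, -0.6]
width: 85.2
```

Run:
```python
from h import *
go([544,-253,270],-0.13)
cv2.imwrite('pics/b_w.png',read_camera('wrist'))
```

```text
t 3.52 tcp [444.1 -46.5 271.6] toolx [0.13  0.992 0.   ] z [ 0.001  0.    -1.   ] q [-0.105 -0.02  -0.106  1.484  0.     1.597] F [ 0.8  0.6 -0.6] w 85.2
total dp [-0.1917, 0.1259, 0.0017] rows 6 each [-0.032, 0.021, 0.0003] spin -0.000 (about tool z, z down); other way 3.141
```

View pics/b_w.png

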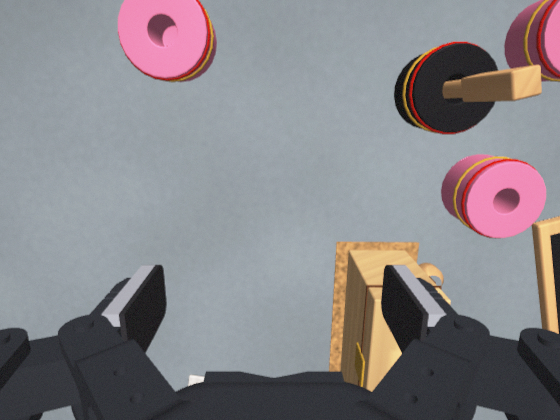

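>>> play_rows(plan=[{"dp": [-0.032, 0.021, 0], "spin": 0, "grip": 1}, {"dp": [-0.032, 0.021, 0], "spin": 0, "grip": 1}, {"dp": [-0.032, 0.021, 0], "spin": 0, "grip": 1}, {"dp": [-0.032, 0.021, 0], "spin": 0, "grip": 1}, {"dp": [-0.032, 0.021, 0], "spin": 0, "grip": 1}])

```text
time_s: 3.98
eef_pos: [527.6, -218.6, 271.3]
orientation: [2.361, 2.072, 0.0]
force: [1.6, 0.3, -0.1]
width: 85.6
```

>>> play_rows(plan=[{"dp": [-0.032, 0.021, 0], "spin": 0, "grip": 1}, {"dp": [-0.025, 0, 0], "spin": 0, "grip": 1}, {"dp": [-0.025, 0, 0], "spin": 0, "grip": 1}, {"dp": [0, 0, 0], "spin": 0, "grip": 1}])

```text
time_s: 4.32
eef_pos: [536.9, -304.7, 269.9]
orientation: [-2.365, -2.067, 0.003]
force: [-0.0, -0.1, -0.3]
width: 85.5
```

Run:
```python
from h import *
go([544,-253,270],-0.13)
p=pose()
cv2.imwrite('pics/b_w2.png',read_camera('wrist'))
print(p)
```

```text
t 4.32 tcp [ 536.9 -304.7  269.9] toolx [ 0.134  0.991 -0.001] z [-0.002 -0.001 -1.   ] q [-5.160e-01  3.140e-01  2.810e-01  1.539e+00 -1.000e-03  1.189e+00] F [-0.  -0.1 -0.3] w 85.5
total dp [0.0522, 0.0002, -0.0001] rows 2 each [0.0261, 0.0001, -0.0001] spin -0.004 (about tool z, z down); other way 3.138
(array([ 536.85272835, -304.6921933 ,  269.89311113]), array([-2.36457357, -2.06726429,  0.00274706]))
```

View pics/b_w2.png

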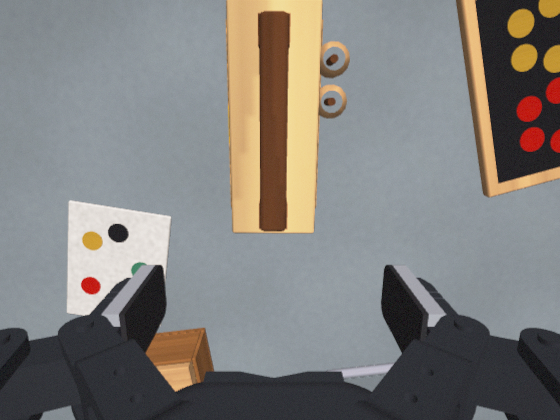

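Run:
```python
from h import *
p=pose()
for u in ((274,14),(273,230),(274,121)): print(u,atz('wrist',u,173,p).round(1))
a=atz('wrist',(274,14),173,p)-atz('wrist',(273,230),173,p); print('len',np.linalg.norm(a),np.arctan2(-a[0],a[1]))
for u in ((334,58),(333,100)): print('bead',atz('wrist',u,28,p).round(1))
print('holder from first pic', )
p0=(np.array([444.1,-46.5,271.6]),np.array([2.361,2.072,.001]))
print(atz('wrist',(337,242),0,p0),atz('wrist',(418,242),0,p0))
print('holder',atz('wrist',(453,88),60,p0))
```

```text
(274, 14) [ 553.6 -183.8  173. ]
(273, 230) [ 535.1 -318.6  173. ]
(274, 121) [ 545.5 -245.4  173. ]
len 136.10353063498084 -0.13651386780717045
bead [ 611.3 -199.2   28. ]
bead [ 606.9 -238.7   28. ]
holder from first pic
[ 509.6976609  -148.20620452    0.        ] [ 607.29745956 -160.9035934     0.        ]
holder [620.48683172  14.28909517  60.        ]
```

>>> play_rows(plan=[{"dp": [0.027, 0, 0.02], "spin": 0, "grip": 1}, {"dp": [0.026, 0, 0.025], "spin": 0, "grip": 1}, {"dp": [0, 0, 0.025], "spin": 0, "grip": 1}, {"dp": [0, 0, 0.025], "spin": 0, "grip": 1}, {"dp": [0, 0, 0], "spin": 0, "grip": 1}])

```text
time_s: 4.78
eef_pos: [542.1, -245.5, 171.5]
orientation: [-2.354, -2.07, 0.004]
force: [-0.8, 0.1, -0.5]
width: 85.2
```

Run:
```python
from h import *
go([545,-252,146],-0.132)
cv2.imwrite('pics/b_s3.png',read_camera('scene')[150:390,60:360])
cv2.imwrite('pics/b_w3.png',read_camera('wrist'))
```

```text
t 4.78 tcp [ 542.1 -245.5  171.5] toolx [0.128 0.992 0.002] z [-0.007  0.003 -1.   ] q [-0.425  0.27   0.007  1.315  0.     1.273] F [-0.8  0.1 -0.5] w 85.2
total dp [-0.0061, 0.0039, 0.0255] rows 1 each [-0.0061, 0.0039, 0.0255] spin 0.004 (about tool z, z down); other way -3.138
```

View pics/b_w3.png

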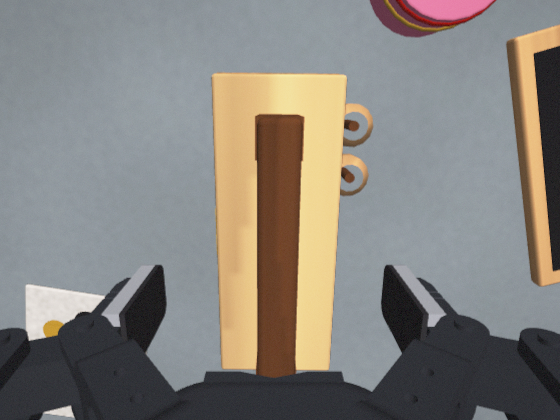

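View pics/b_s3.png

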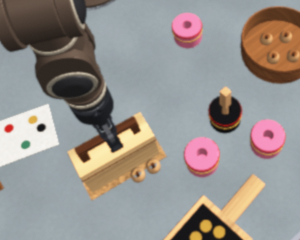

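Fingers straddle the bar, centred to within 2 mm. The beads are still in place at wrist pixels (355,125) and (350,175). I go down and close.

>>> play_rows(plan=[{"dp": [-0.006, 0.003, 0.013], "spin": 0, "grip": 1}, {"dp": [0, 0, 0.012], "spin": 0, "grip": 1}, {"dp": [0, 0, 0], "spin": 0, "grip": 1}])

```text
time_s: 5.13
eef_pos: [546.4, -255.1, 150.2]
orientation: [-2.361, -2.071, 0.0]
force: [-0.1, 0.4, -1.1]
width: 85.3
```

Run:
```python
from h import *
go([545,-252,146],-0.132)
```

```text
t 5.13 tcp [ 546.4 -255.1  150.2] toolx [0.13  0.991 0.   ] z [-0.001  0.    -1.   ] q [-0.437  0.284 -0.021  1.266 -0.     1.265] F [-0.1  0.4 -1.1] w 85.3
total dp [0.0029, -0.0018, 0.0043] rows 1 each [0.0029, -0.0018, 0.0043] spin 0.001 (about tool z, z down); other way -3.140
```

>>> play_rows(plan=[{"dp": [0.003, -0.001, 0.004], "spin": 0, "grip": 1}, {"dp": [0, 0, 0], "spin": 0, "grip": 0}, {"dp": [0, 0, 0], "spin": 0, "grip": -1}, {"dp": [0, 0, 0], "spin": 0, "grip": -1}, {"dp": [0, 0, 0], "spin": 0, "grip": -1}])

```text
time_s: 5.55
eef_pos: [546.1, -251.6, 148.0]
orientation: [2.36, 2.072, 0.001]
force: [0.2, -0.3, 0.4]
width: 38.7
```

>>> play_rows(plan=[{"dp": [0, 0, 0], "spin": 0, "grip": -1}, {"dp": [0, 0, 0], "spin": 0, "grip": -1}, {"dp": [0, 0, 0], "spin": 0, "grip": -1}, {"dp": [0, 0, 0], "spin": 0, "grip": -1}, {"dp": [0, 0, 0], "spin": 0, "grip": -1}])

```text
time_s: 5.97
eef_pos: [545.8, -251.6, 147.7]
orientation: [2.361, 2.072, -0.0]
force: [-1.5, 0.3, 4.3]
width: 17.1
```

Run:
```python
from h import *
go([545,-252,146],-0.132)
```

```text
t 5.97 tcp [ 545.8 -251.6  147.7] toolx [ 0.13   0.992 -0.   ] z [ 0. -0. -1.] q [-0.432  0.28  -0.032  1.258 -0.     1.269] F [-1.5  0.3  4.3] w 17.1
total dp [-0.0005, -0.0007, 0.0017] rows 1 each [-0.0005, -0.0007, 0.0017] spin 0.002 (about tool z, z down); other way -3.140
```

>>> play_rows(plan=[{"dp": [0, 0, -0.005], "spin": 0, "grip": -1}, {"dp": [0, 0, -0.015], "spin": 0, "grip": -1}, {"dp": [0, 0, -0.02], "spin": 0, "grip": -1}, {"dp": [0, -0.01, 0], "spin": 0, "grip": -1}, {"dp": [0, -0.02, 0], "spin": 0, "grip": -1}])

```text
time_s: 6.38
eef_pos: [517.4, -247.8, 186.9]
orientation: [2.359, 2.073, 0.002]
force: [-0.7, 0.0, -5.7]
width: 16.6
```

>>> play_rows(plan=[{"dp": [0.005, -0.03, 0], "spin": 0, "grip": -1}, {"dp": [0.01, -0.03, 0], "spin": 0, "grip": -1}, {"dp": [0.01, -0.03, 0], "spin": 0, "grip": -1}, {"dp": [0.005, -0.03, 0], "spin": 0, "grip": -1}, {"dp": [0, -0.02, 0], "spin": 0, "grip": -1}])

```text
time_s: 6.8
eef_pos: [377.3, -197.6, 185.7]
orientation: [-2.358, -2.071, 0.001]
force: [-0.1, -1.0, -4.5]
width: 17.0
```

Run:
```python
from h import *
go([385,-200,147.7],-0.132)
cv2.imwrite('pics/c_s.png',read_camera('scene'))
cv2.imwrite('pics/c_t.png',read_camera('top'))
```

```text
t 6.8 tcp [ 377.3 -197.6  185.7] toolx [0.129 0.992 0.002] z [-0.003  0.002 -1.   ] q [-0.483 -0.054 -0.327  1.302  0.     1.217] F [-0.1 -1.  -4.5] w 17.0
total dp [-0.0014, 0.008, 0.0379] rows 1 each [-0.0014, 0.008, 0.0379] spin 0.003 (about tool z, z down); other way -3.139
```

View pics/c_s.png

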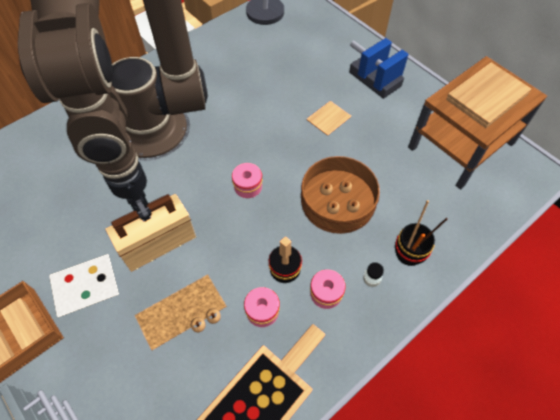

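View pics/c_t.png

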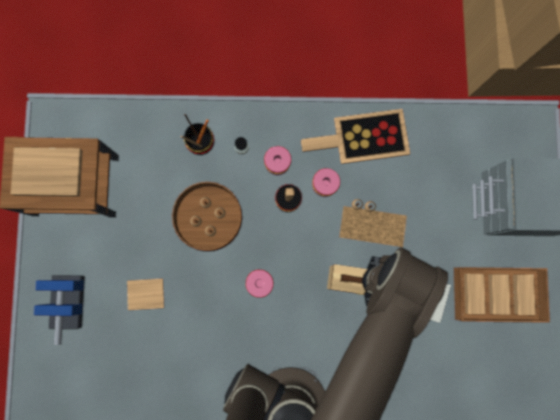

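Box held, mat bare, exactly two spares: scene (198,324) and (213,316). Lowering.

>>> play_rows(plan=[{"dp": [0, 0, 0.01], "spin": 0, "grip": -1}, {"dp": [0, 0, 0.015], "spin": 0, "grip": -1}, {"dp": [0, 0, 0.006], "spin": 0, "grip": -1}, {"dp": [0, 0, 0.003], "spin": 0, "grip": -1}, {"dp": [0, 0, 0], "spin": 0, "grip": -1}])

```text
time_s: 7.32
eef_pos: [380.8, -199.4, 151.8]
orientation: [-2.359, -2.071, 0.001]
force: [-0.6, 0.3, -5.1]
width: 16.6
```

>>> play_rows(plan=[{"dp": [0, 0, 0.003], "spin": 0, "grip": -1}, {"dp": [0, 0, 0.002], "spin": 0, "grip": -1}, {"dp": [0, 0, 0], "spin": 0, "grip": -1}])

```text
time_s: 7.57
eef_pos: [381.3, -199.7, 148.1]
orientation: [-2.361, -2.072, 0.0]
force: [-0.4, 0.1, -4.8]
width: 16.8
```

>>> play_rows(plan=[{"dp": [0, 0, 0.001], "spin": 0, "grip": -1}, {"dp": [0, 0, 0], "spin": 0, "grip": -1}, {"dp": [0, 0, 0], "spin": 0, "grip": -1}])

```text
time_s: 7.82
eef_pos: [381.4, -199.8, 147.7]
orientation: [2.36, 2.072, 0.0]
force: [-0.2, 0.7, -2.7]
width: 16.8
```

>>> play_rows(plan=[{"dp": [0, 0, 0.0005], "spin": 0, "grip": -0.3}, {"dp": [0, 0, 0], "spin": 0, "grip": -0.3}, {"dp": [0, 0, 0], "spin": 0, "grip": 0.5}, {"dp": [0, 0, 0], "spin": 0, "grip": 0.5}, {"dp": [0, 0, 0], "spin": 0, "grip": 0.5}])

```text
time_s: 8.23
eef_pos: [381.3, -199.8, 147.1]
orientation: [2.361, 2.072, 0.0]
force: [0.7, -0.7, 0.7]
width: 63.6
```

>>> play_rows(plan=[{"dp": [0, 0, -0.015], "spin": 0, "grip": 0.5}, {"dp": [0, 0, -0.025], "spin": 0, "grip": 0.5}, {"dp": [0, 0, -0.03], "spin": 0, "grip": 0.5}, {"dp": [0, 0.02, -0.02], "spin": 0, "grip": 0.5}, {"dp": [0, 0.04, 0], "spin": 0, "grip": 0.8}])

```text
time_s: 8.65
eef_pos: [440.4, -208.0, 242.8]
orientation: [2.357, 2.066, 0.004]
force: [0.9, -1.8, 1.6]
width: 74.6
```

Run:
```python
from h import *
go([612,-270,200],-0.132)
cv2.imwrite('pics/d_t.png',cv2.resize(read_camera('top')[120:320,160:460],None,fx=2.6,fy=2.6,interpolation=3))
```

```text
t 8.65 tcp [ 440.4 -208.   242.8] toolx [ 0.131  0.991 -0.003] z [ 0.007 -0.004 -1.   ] q [-4.410e-01  4.800e-02 -1.000e-01  1.415e+00 -1.000e-03  1.262e+00] F [ 0.9 -1.8  1.6] w 74.6
total dp [-0.0388, 0.1779, 0.0442] rows 5 each [-0.0078, 0.0356, 0.0088] spin 0.000 (about tool z, z down); other way -3.141
```

View pics/d_t.png

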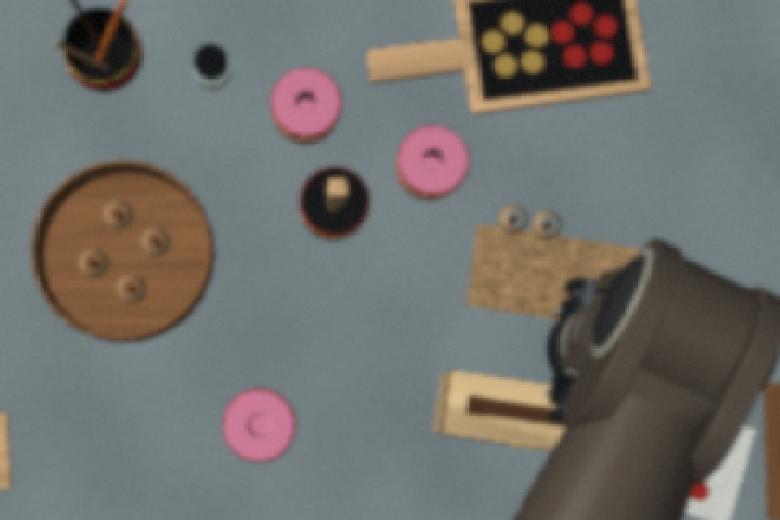

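>>> play_rows(plan=[{"dp": [-0.01, 0.035, 0.01], "spin": 0, "grip": 0.8}, {"dp": [-0.01, 0.035, 0.015], "spin": 0, "grip": 0.8}, {"dp": [-0.01, 0.035, 0.015], "spin": 0, "grip": 0.8}, {"dp": [-0.005, 0.035, 0.02], "spin": 0, "grip": 0.8}, {"dp": [0, 0.033, 0.02], "spin": 0, "grip": 0.8}])

```text
time_s: 9.12
eef_pos: [609.5, -265.9, 155.7]
orientation: [2.361, 2.071, 0.0]
force: [-0.5, 0.2, -0.5]
width: 76.8
```

>>> play_rows(plan=[{"dp": [0, 0, 0.0], "spin": 0, "grip": 0.8}, {"dp": [0, 0, 0], "spin": 0, "grip": 0.8}])

```text
time_s: 9.28
eef_pos: [607.8, -264.2, 153.0]
orientation: [-2.356, -2.07, 0.004]
force: [-0.1, -0.0, 0.5]
width: 76.7
```

Run:
```python
from h import *
go([607,-240,100],-0.132)
p=pose()
cv2.imwrite('pics/e_w.png',read_camera('wrist')); print(p)
for q in ('spare0_center','spare0'):
  print([(np.round(x['xy'],1).tolist(),round(x['confidence'],2),atz('wrist',x['xy'],15,p).round(1).tolist()) for x in finder.spot_point(q,'wrist')])
```

```text
t 9.28 tcp [ 607.8 -264.2  153. ] toolx [0.129 0.992 0.002] z [-0.005  0.002 -1.   ] q [-0.41   0.403  0.15   1.324 -0.     1.29 ] F [-0.1 -0.   0.5] w 76.7
total dp [0.0238, -0.0036, 0.0531] rows 2 each [0.0119, -0.0018, 0.0265] spin 0.003 (about tool z, z down); other way -3.139
(array([ 607.79570842, -264.20012888,  153.03271631]), array([-2.35645618, -2.0698848 ,  0.00386844]))
[]Traceback (most recent call last):
  File "<stdin>", line 6, in <module>
ValueError: it knows: carrybox, carrybox_handle, holder, jar, mat, pot, potbead0_center, potbead1_center, potbead2_center, potbead3_center, rod, rod_grip, rod_tip, sample, spare0_center, spare1_center, spare2_cen
```

View pics/e_w.png

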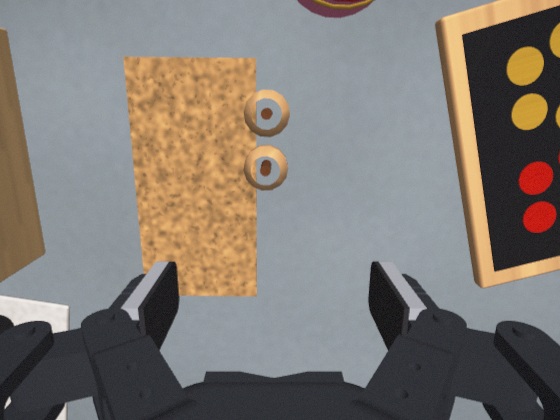

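Run:
```python
from h import *
p=(np.array([ 607.79570842, -264.20012888,  153.03271631]), np.array([-2.35645618, -2.0698848 ,  0.00386844]))
c=np.array([atz('wrist',u,0,p)[:2] for u in ((125,57),(256,57),(143,296),(257,296))])
print(c.round(1), c.mean(0).round(1))
print(np.arctan2(*(c[1]-c[0])[::-1]),np.arctan2(*(c[3]-c[2])[::-1]),[np.linalg.norm(c[i]-c[j]) for i,j in((0,1),(2,3),(0,2),(1,3))])
for u in ((266,113),(265.5,167.5)): print(atz('wrist',u,20,p).round(1),atz('wrist',u,30,p).round(1))
```

```text
[[ 509.2 -147.6]
 [ 607.6 -160.3]
 [ 477.7 -347. ]
 [ 580.3 -360. ]] [ 543.7 -253.7]
-0.12861017061542349 -0.1252133404826991 [np.float64(99.29775534841859), np.float64(103.41898841451344), np.float64(201.90566542412338), np.float64(201.48069806392266)]
[ 610.2 -201.6   20. ] [ 610.5 -201.5   30. ]
[ 604.5 -241.5   20. ] [ 605.  -239.9   30. ]
```

>>> play_rows(plan=[{"dp": [0.012, -0.003, 0.03], "spin": 0, "grip": 0.8}, {"dp": [0.011, -0.003, 0.03], "spin": 0, "grip": 0.8}, {"dp": [0, 0, 0.033], "spin": 0, "grip": 0.8}, {"dp": [0, 0, 0], "spin": 0, "grip": 0.8}, {"dp": [0, 0, 0], "spin": 0, "grip": 0.8}])

```text
time_s: 9.8
eef_pos: [603.1, -240.6, 64.7]
orientation: [-2.36, -2.072, 0.001]
force: [0.4, -0.2, 0.6]
width: 76.6
```

Run:
```python
from h import *
go([605,-240.5,2],-0.132)
p=pose()
cv2.imwrite('pics/e_w2.png',read_camera('wrist')); print(p)
```

```text
t 9.8 tcp [ 603.1 -240.6   64.7] toolx [0.13  0.992 0.   ] z [-0.001  0.    -1.   ] q [-0.38   0.404 -0.045  1.124 -0.     1.321] F [ 0.4 -0.2  0.6] w 76.6
total dp [0.0004, 0.0019, 0.0626] rows 2 each [0.0002, 0.001, 0.0313] spin 0.002 (about tool z, z down); other way -3.140
(array([ 603.12256191, -240.63782335,   64.65052268]), array([-2.36045832e+00, -2.07150749e+00,  1.11558431e-03]))
```

View pics/e_w2.png

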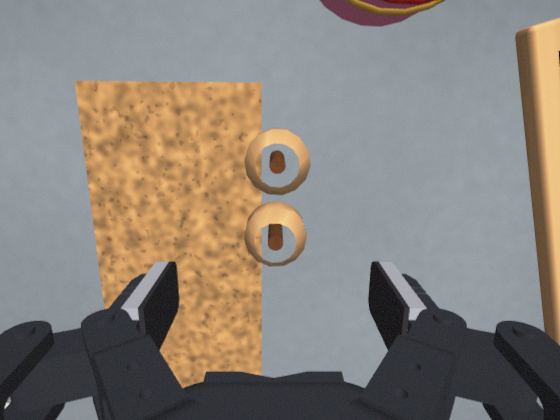

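>>> play_rows(plan=[{"dp": [0, 0.001, 0.03], "spin": 0, "grip": 0.8}, {"dp": [0, 0, 0.02], "spin": 0, "grip": 0.8}, {"dp": [0, 0, 0.008], "spin": 0, "grip": 0.8}, {"dp": [0, 0, 0], "spin": 0, "grip": 0.8}, {"dp": [0, 0, 0], "spin": 0, "grip": 0.5}])

```text
time_s: 10.27
eef_pos: [606.6, -241.8, 8.0]
orientation: [2.36, 2.071, 0.002]
force: [-0.1, 0.5, -0.3]
width: 66.2
```

Run:
```python
from h import *
go([605,-240.5,2],-0.132)
p=pose()
cv2.imwrite('pics/e_w3.png',read_camera('wrist')); print(p)
```

```text
t 10.27 tcp [ 606.6 -241.8    8. ] toolx [ 0.13   0.992 -0.001] z [ 0.002 -0.001 -1.   ] q [-0.379  0.442 -0.118  1.009 -0.     1.322] F [-0.1  0.5 -0.3] w 66.2
total dp [0.0011, -0.0017, 0.006] rows 1 each [0.0011, -0.0017, 0.006] spin 0.002 (about tool z, z down); other way -3.140
(array([ 606.57722461, -241.77515672,    8.02586134]), array([2.35978860e+00, 2.07060630e+00, 1.69936911e-03]))
```

View pics/e_w3.png

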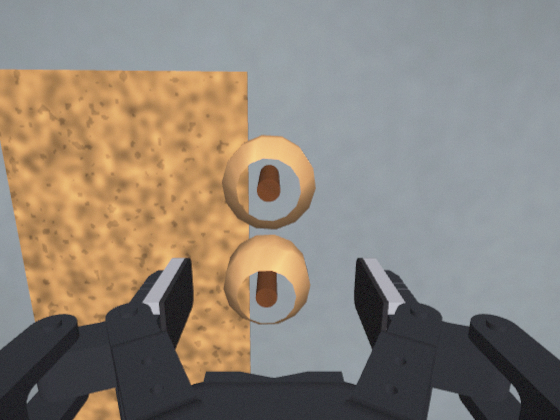

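>>> play_rows(plan=[{"dp": [0.001, -0.002, 0.003], "spin": 0, "grip": 0.5}, {"dp": [0, 0, 0.002], "spin": 0, "grip": 0.3}, {"dp": [0, 0, 0], "spin": 0, "grip": 0}, {"dp": [0, 0, 0], "spin": 0, "grip": -0.3}, {"dp": [0, 0, 0], "spin": 0, "grip": -0.6}])

```text
time_s: 10.73
eef_pos: [604.1, -240.0, 1.5]
orientation: [2.36, 2.072, 0.001]
force: [-0.4, -0.4, 5.2]
width: 31.5
```

>>> play_rows(plan=[{"dp": [0, 0, 0], "spin": 0, "grip": -0.6}, {"dp": [0, 0, 0], "spin": 0, "grip": -0.6}, {"dp": [0, 0, 0], "spin": 0, "grip": -0.6}])

```text
time_s: 10.98
eef_pos: [604.2, -240.0, 1.4]
orientation: [2.36, 2.072, 0.001]
force: [-1.1, -0.2, 5.5]
width: 31.8
```

Run:
```python
from h import *
go([605,-240.5,2],-0.132)
p=pose()
cv2.imwrite('pics/e_w4.png',read_camera('wrist')); print(p)
```

```text
t 10.98 tcp [ 604.2 -240.     1.4] toolx [ 0.13   0.992 -0.   ] z [ 0.001 -0.    -1.   ] q [-0.378  0.443 -0.132  0.995  0.     1.323] F [-1.1 -0.2  5.5] w 31.8
total dp [-0.0004, 0.0009, -0.0006] rows 1 each [-0.0004, 0.0009, -0.0006] spin 0.002 (about tool z, z down); other way -3.140
(array([ 604.15605066, -240.02955701,    1.42604224]), array([2.36043795e+00, 2.07184995e+00, 6.95084251e-04]))
```

View pics/e_w4.png

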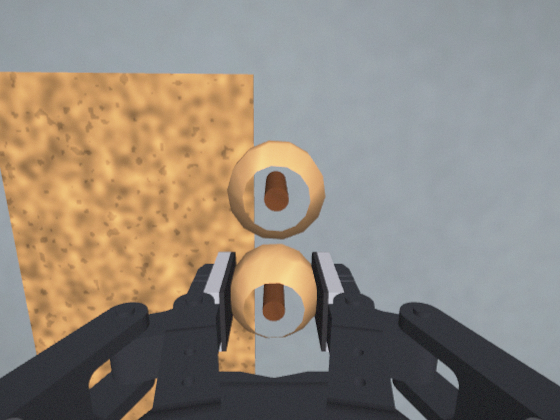

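>>> play_rows(plan=[{"dp": [0, 0, -0.003], "spin": 0, "grip": -1}, {"dp": [0, 0, -0.005], "spin": 0, "grip": -1}, {"dp": [0, 0, -0.005], "spin": 0, "grip": -1}, {"dp": [0, 0, 0], "spin": 0, "grip": -1}, {"dp": [0, 0, 0], "spin": 0, "grip": -1}])

```text
time_s: 11.45
eef_pos: [604.1, -240.0, 14.2]
orientation: [2.361, 2.072, 0.001]
force: [-0.1, -0.1, 0.2]
width: 32.0
```

Run:
```python
from h import *
st()
cv2.imwrite('pics/e_w5.png',read_camera('wrist'))
```

```text
t 11.45 tcp [ 604.1 -240.    14.2] toolx [ 0.13   0.992 -0.   ] z [ 0.001 -0.    -1.   ] q [-0.378  0.434 -0.116  1.02   0.     1.323] F [-0.1 -0.1  0.2] w 32.0
```

View pics/e_w5.png

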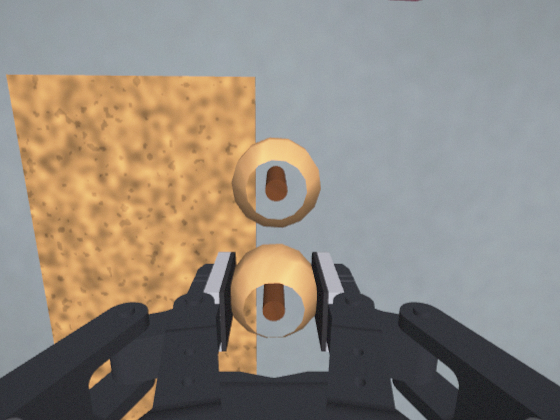

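```bash
cat >> h.py <<'E'
def cyl_hull(cam,c,r,z0,z1):
    a=np.linspace(0,2*np.pi,72)
    P=np.array([proj(cam,[c[0]+r*np.cos(t),c[1]+r*np.sin(t),z]) for z in (z0,z1) for t in a],np.float32)
    return cv2.convexHull(P)
def rend(cam,c,r,z0,z1,k=4):
    m=np.zeros((420*k,560*k),np.uint8); h=cyl_hull(cam,c,r,z0,z1)
    cv2.fillPoly(m,[np.round((h+.5)*k).astype(np.int32)],1); return cv2.resize(m.astype(np.float32),(560,420),interpolation=cv2.INTER_AREA)
def fit(cams,masks,c0,r,h):
    from scipy.optimize import minimize
    f=lambda c:sum(np.abs(rend(cam,c,r,0,h)-m).sum() for cam,m in zip(cams,masks))
    return minimize(f,c0,method='Nelder-Mead',options=dict(initial_simplex=np.array([c0,[c0[0]+12,c0[1]],[c0[0],c0[1]+12]]),xatol=.3,fatol=1))
E
python3 - <<'E'
from h import *
ms={}
for cam in('top','scene'):
    read_camera(cam)
    for q in('pot','holder'):
        r=finder.cut_out(q,cam); print(cam,q,[(x['bbox'],round(x['confidence'],2)) for x in r])
        ms[cam,q]=r
        for i,x in enumerate(r): np.save(f'm_{cam}_{q}_{i}.npy',x['pixels'])
E
```

```text
top pot [([172.0, 181.4, 240.9, 251.1], 0.9)]
top holder [([244.9, 270.1, 274.9, 297.9], 0.86), ([265.3, 148.2, 291.2, 176.0], 0.85), ([275.8, 185.3, 304.1, 213.5], 0.82), ([311.1, 171.0, 342.5, 196.0], 0.77)]
scene pot [([301.9, 154.2, 380.6, 233.2], 0.97)]
scene holder [([243.9, 287.9, 278.2, 325.3], 0.93), ([310.0, 270.2, 344.6, 305.8], 0.87), ([267.4, 245.0, 302.5, 281.8], 0.85), ([233.8, 161.0, 262.9, 196.9], 0.66), ([278.7, 236.1, 290.2, 263.5], 0.53)]
```

Run:
```python
from h import *
L=lambda n:np.load(f'm_{n}.npy').astype(np.float32)
for n,i,c0,r,h in (('pot',(0,0),[565,250],104,70),('holder',(2,2),[622,12],40,60)):
    t,s=L(f'top_{n}_{i[0]}'),L(f'scene_{n}_{i[1]}')
    print(n)
    for cams,m in ((['top'],[t]),(['scene'],[s]),(['top','scene'],[t,s])):
        o=fit(cams,m,c0,r,h); print(cams,o.x.round(1),round(o.fun,1),m[0].sum())
```

```text
potTraceback (most recent call last):
  File "<stdin>", line 7, in <module>
  File "h.py", line 53, in fit
    return minimize(f,c0,method='Nelder-Mead',options=dict(initial_simplex=np.array([c0,[c0[0]+12,c0[1]],[c0[0],c0[1]+12]]),xatol=.3,fatol=1))
    res = _minimize_neldermead(fun, x0, args, callback, bounds=bounds,
                               **options)
    fxcc = func(xcc)
    fx = function(np.copy(x), *(wrapper_args + args))
  File "h.py", line 52, in <lambda>
    f=lambda c:sum(np.abs(rend(cam,c,r,0,h)-m).sum() for cam,m in zip(cams,masks))
               ~~~^^^^^^^^^^^^^^^^^^^^^^^^^^^^^^^^^^^^^^^^^^^^^^^^^^^^^^^^^^^^^^^^
  File "h.py", line 52, in <genexpr>
    f=lambda c:sum(np.abs(rend(cam,c,r,0,h)-m).sum() for cam,m in zip(cams,masks))
                          ~~~~^^^^^^^^^^^^^
  File "h.py", line 48, in rend
    m=np.zeros((420*k,560*k),np.uint8); h=cyl_hull(cam,c,r,z0,z1)
                                          ~~~~~~~~^^^^^^^^^^^^^^^
  File "h.py", line 45, in cyl_hull
    P=np.array([proj(cam,[c[0]+r*np.cos(t),c[1]+r*np.sin(t),z]) for z in (z0,z1) for t in a],np.float32)
                ~~~~^^^^^^^^^^^^^^^^^^^^^^^^^^^^^^^^^^^^^^^^^^^
  File "h.py", line 21, in proj
    c=get_calibration(cam);K=np.array(c['mtx'])
ValueError: time passes only in moves, steps and waits
```

```bash
sed -i 's/^import numpy/_gc=get_calibration\n_cc={}\ndef get_calibration(n):\n    if n not in _cc: _cc[n]=_gc(n)\n    return _cc[n]\nimport numpy/' h.py
python3 - <<'E'
from h import *
L=lambda n:np.load(f'm_{n}.npy').astype(np.float32)
for n,i,c0,r,h in (('pot',(0,0),[565,250],104,70),('holder',(2,2),[622,12],40,60)):
    t,s=L(f'top_{n}_{i[0]}'),L(f'scene_{n}_{i[1]}')
    print(n)
    for cams,m in ((['top'],[t]),(['scene'],[s]),(['top','scene'],[t,s])):
        o=fit(cams,m,c0,r,h); print(cams,o.x.round(1),round(o.fun,1),m[0].sum())
E
```

```text
pot
['top'] [561.7 261.6] 362.9 3604.0
['scene'] [563.7 261.8] 432.4 4608.0
['top', 'scene'] [563.2 261.9] 821.5 3604.0
holder
['top'] [624.7  15.2] 115.8 529.0
['scene'] [624.9  15.5] 201.9 885.0
['top', 'scene'] [624.9  15.6] 318.1 529.0
```

>>> play_rows(plan=[{"dp": [0, 0, -0.03], "spin": 0, "grip": -1}, {"dp": [0, 0, -0.035], "spin": 0, "grip": -1}, {"dp": [0, 0, -0.035], "spin": 0, "grip": -1}, {"dp": [0.01, -0.005, -0.035], "spin": 0, "grip": -1}, {"dp": [0.02, -0.01, -0.03], "spin": 0, "grip": -1}])

```text
time_s: 12.22
eef_pos: [593.3, -209.5, 180.8]
orientation: [2.362, 2.069, 0.001]
force: [0.6, 0.8, 0.7]
width: 31.8
```

Run:
```python
from h import *
go([563,260,185],-0.132)
```

```text
t 12.22 tcp [ 593.3 -209.5  180.8] toolx [ 0.132  0.991 -0.001] z [ 0.001 -0.001 -1.   ] q [-0.339  0.327  0.104  1.346 -0.     1.364] F [0.6 0.8 0.7] w 31.8
total dp [0.4614, -0.0919, -0.0047] rows 12 each [0.0385, -0.0077, -0.0004] spin -0.000 (about tool z, z down); other way 3.141
```

>>> play_rows(plan=[{"dp": [0.03, -0.01, -0.003], "spin": 0, "grip": -1}, {"dp": [0.038, -0.012, -0.002], "spin": 0, "grip": -1}, {"dp": [0.038, -0.012, 0], "spin": 0, "grip": -1}, {"dp": [0.038, -0.012, 0], "spin": 0, "grip": -1}, {"dp": [0.038, -0.012, 0], "spin": 0, "grip": -1}])

```text
time_s: 12.63
eef_pos: [558.3, -18.7, 184.0]
orientation: [2.362, 2.071, 0.001]
force: [0.5, 0.2, -0.2]
width: 31.6
```

>>> play_rows(plan=[{"dp": [0.038, -0.008, 0], "spin": 0, "grip": -1}, {"dp": [0.038, -0.007, 0], "spin": 0, "grip": -1}, {"dp": [0.038, -0.007, 0], "spin": 0, "grip": -1}, {"dp": [0.038, -0.006, 0], "spin": 0, "grip": -1}, {"dp": [0.038, -0.006, 0], "spin": 0, "grip": -1}])

```text
time_s: 13.05
eef_pos: [549.3, 174.5, 184.0]
orientation: [2.361, 2.072, 0.001]
force: [0.4, 0.0, -0.0]
width: 31.7
```

>>> play_rows(plan=[{"dp": [0.038, 0, 0], "spin": 0, "grip": -1}, {"dp": [0.03, 0, 0], "spin": 0, "grip": -1}, {"dp": [0.02, 0, 0.01], "spin": 0, "grip": -1}, {"dp": [0, 0, 0], "spin": 0, "grip": -1}, {"dp": [0, 0, 0], "spin": 0, "grip": -1}])

```text
time_s: 13.47
eef_pos: [560.6, 260.6, 172.8]
orientation: [-2.359, -2.075, 0.003]
force: [0.5, -1.3, -0.1]
width: 31.9
```

Run:
```python
from h import *
go([563,260,45],-0.132)
p=pose();print(p)
cv2.imwrite('pics/f_w.png',read_camera('wrist'))
```

```text
t 13.47 tcp [560.6 260.6 172.8] toolx [ 0.128  0.992 -0.001] z [-0.002 -0.001 -1.   ] q [ 0.435  0.31   0.063  1.326 -0.     2.134] F [ 0.5 -1.3 -0.1] w 31.9
total dp [-0.0001, 0.0026, 0.1278] rows 4 each [-0.0, 0.0007, 0.0319] spin 0.004 (about tool z, z down); other way -3.138
(array([560.62848884, 260.61892991, 172.77005283]), array([-2.35871989, -2.07471976,  0.00308254]))
```

View pics/f_w.png

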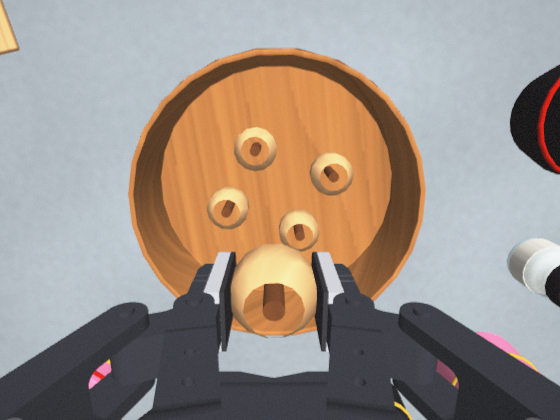

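Run:
```python
from h import *
p=(np.array([560.62848884, 260.61892991, 172.77005283]), np.array([-2.35871989, -2.07471976,  0.00308254]))
for u in ((129,190),(425,190),(275,47)): print('rim',atz('wrist',u,70,p).round(1))
for u in ((256,148),(331,173),(228,207),(299,230)): print('bead',atz('wrist',u,24,p).round(1))
import numpy as np
best=None
for c in ((562.5,261.5),(565,258)):
    print(c,[proj('wrist',[c[0]+104*np.cos(t),c[1]+104*np.sin(t),70],p).round(0).tolist() for t in np.arange(0,6.28,np.pi/4)])
```

```text
rim [463.4 284.2  70. ]
rim [666.3 258.4  70. ]
rim [575.  362.1  70. ]
bead [551.7 296.7  24. ]
bead [609.1 269.1  24. ]
bead [521.8 251.4  24. ]
bead [578.2 223.8  24. ]
(562.5, 261.5) [[425.0, 186.0], [375.0, 79.0], [254.0, 44.0], [149.0, 110.0], [130.0, 222.0], [191.0, 308.0], [292.0, 332.0], [385.0, 286.0]]
(565, 258) [[429.0, 190.0], [380.0, 85.0], [259.0, 49.0], [154.0, 115.0], [134.0, 226.0], [195.0, 312.0], [296.0, 336.0], [389.0, 290.0]]
```

>>> play_rows(plan=[{"dp": [0, 0.002, 0.03], "spin": 0, "grip": -1}, {"dp": [0, 0.002, 0.03], "spin": 0, "grip": -1}, {"dp": [0, 0, 0.035], "spin": 0, "grip": -1}, {"dp": [0, 0, 0.03], "spin": 0, "grip": -1}, {"dp": [0, 0, 0], "spin": 0, "grip": -1}])

```text
time_s: 13.93
eef_pos: [561.7, 256.1, 43.0]
orientation: [-2.361, -2.068, 0.015]
force: [-1.0, 0.1, -1.4]
width: 32.2
```

>>> play_rows(plan=[{"dp": [0, 0, 0], "spin": 0, "grip": -1}, {"dp": [0, 0, 0], "spin": 0, "grip": 0.3}, {"dp": [0, 0, 0], "spin": 0, "grip": 0.3}, {"dp": [0, 0, 0], "spin": 0, "grip": 0.3}, {"dp": [0, 0, -0.03], "spin": 0, "grip": 0.5}])

```text
time_s: 14.35
eef_pos: [563.0, 258.2, 75.5]
orientation: [-2.36, -2.071, 0.01]
force: [-0.7, 0.4, -0.0]
width: 63.8
```

>>> play_rows(plan=[{"dp": [0, 0, -0.04], "spin": 0, "grip": 0.5}, {"dp": [0, 0, -0.04], "spin": 0, "grip": 0.5}, {"dp": [-0.02, 0, -0.03], "spin": 0, "grip": 0.8}, {"dp": [-0.035, 0, 0], "spin": 0, "grip": 0.8}, {"dp": [-0.035, 0, 0], "spin": 0, "grip": 0.8}])

```text
time_s: 14.77
eef_pos: [555.2, 170.6, 193.2]
orientation: [2.356, 2.073, 0.011]
force: [0.2, 0.3, -0.7]
width: 76.8
```

Run:
```python
from h import *
go([602,-225,185],-0.132)
cv2.imwrite('pics/g_w.png',read_camera('wrist'))
s=read_camera('scene');cv2.imwrite('pics/g_s.png',cv2.resize(s[150:360,120:390],None,fx=2.8,fy=2.8,interpolation=3))
```

```text
t 14.77 tcp [555.2 170.6 193.2] toolx [0.127 0.992 0.003] z [ 0.007  0.002 -1.   ] q [ 2.980e-01  2.270e-01 -1.000e-03  1.335e+00 -0.000e+00  1.996e+00] F [ 0.2  0.3 -0.7] w 76.8
total dp [-0.3864, 0.0967, 0.0077] rows 10 each [-0.0386, 0.0097, 0.0008] spin 0.005 (about tool z, z down); other way -3.137
```

View pics/g_w.png

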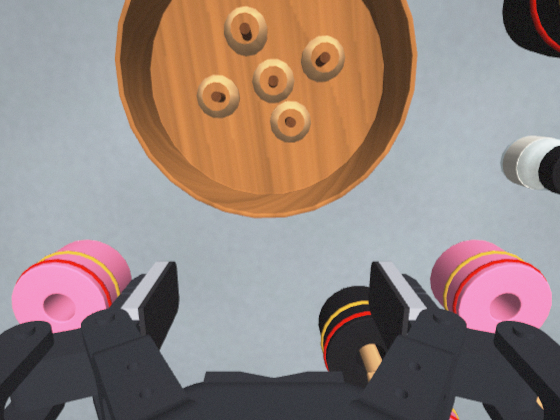

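View pics/g_s.png

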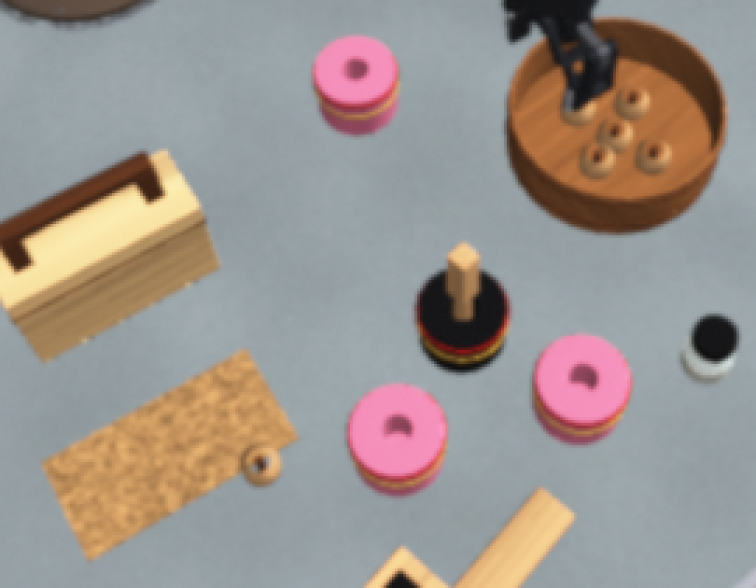

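Bead 1 is in the pot, at (273,80) in the wrist picture. The other is still at its place, at (262,464) in the scene crop. Going back for it.

>>> play_rows(plan=[{"dp": [-0.039, 0.005, 0], "spin": 0, "grip": 0.8}, {"dp": [-0.039, 0.005, 0], "spin": 0, "grip": 0.8}, {"dp": [-0.039, 0.005, 0], "spin": 0, "grip": 0.8}, {"dp": [-0.039, 0.005, 0], "spin": 0, "grip": 0.8}, {"dp": [-0.039, 0.01, 0], "spin": 0, "grip": 0.8}])

```text
time_s: 15.28
eef_pos: [557.8, -28.3, 190.5]
orientation: [2.359, 2.073, 0.003]
force: [0.9, 1.1, -0.1]
width: 76.9
```

>>> play_rows(plan=[{"dp": [-0.039, 0.013, 0], "spin": 0, "grip": 0.8}, {"dp": [-0.039, 0.013, 0], "spin": 0, "grip": 0.8}, {"dp": [-0.039, 0.013, 0], "spin": 0, "grip": 0.8}, {"dp": [-0.039, 0.013, 0.01], "spin": 0, "grip": 0.8}, {"dp": [-0.035, 0.014, 0.03], "spin": 0, "grip": 0.8}])

```text
time_s: 15.7
eef_pos: [599.9, -223.1, 157.8]
orientation: [2.356, 2.066, 0.006]
force: [1.8, 0.7, 1.0]
width: 76.8
```

>>> play_rows(plan=[{"dp": [0, 0, 0.03], "spin": 0, "grip": 0.8}, {"dp": [0, 0, 0.02], "spin": 0, "grip": 0.8}, {"dp": [0, 0, 0], "spin": 0, "grip": 0.8}, {"dp": [0, 0, 0], "spin": 0, "grip": 0.8}])

```text
time_s: 16.03
eef_pos: [597.0, -219.2, 103.0]
orientation: [-2.36, -2.072, 0.001]
force: [1.3, 0.2, 1.0]
width: 76.6
```

Run:
```python
from h import *
go([610.3,-201.5,65],-0.132)
print(pose())
cv2.imwrite('pics/h_w.png',read_camera('wrist'))
```

```text
t 16.03 tcp [ 597.  -219.2  103. ] toolx [0.13  0.992 0.   ] z [-0.001  0.001 -1.   ] q [-0.352  0.362 -0.019  1.191  0.     1.349] F [1.3 0.2 1. ] w 76.6
total dp [0.0193, 0.0109, 0.038] rows 2 each [0.0096, 0.0055, 0.019] spin 0.002 (about tool z, z down); other way -3.139
(array([ 597.01612162, -219.21649833,  103.04216243]), array([-2.35998703e+00, -2.07178713e+00,  8.29789138e-04]))
```

View pics/h_w.png

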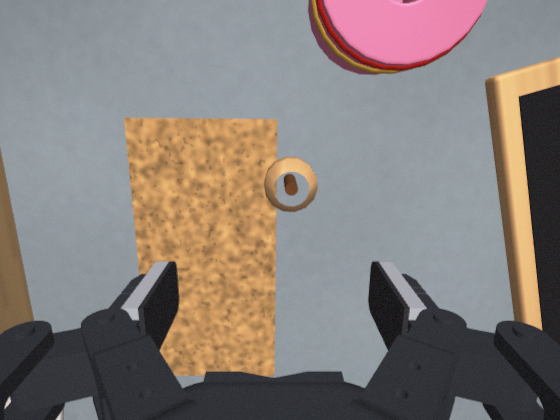

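Run:
```python
from h import *
p=pose()
print(atz('wrist',(291,184),20,p))
```

```text
[ 612.21697095 -201.62086849   20.        ]
```

>>> play_rows(plan=[{"dp": [0.01, 0.005, 0.03], "spin": 0, "grip": 0.8}, {"dp": [0.008, 0.004, 0.03], "spin": 0, "grip": 0.8}, {"dp": [0, 0, 0.02], "spin": 0, "grip": 0.7}, {"dp": [0, 0, 0], "spin": 0, "grip": 0.7}, {"dp": [0, 0, 0], "spin": 0, "grip": 0.7}])

```text
time_s: 16.5
eef_pos: [609.2, -202.3, 24.6]
orientation: [2.359, 2.073, 0.001]
force: [-0.1, -0.4, 0.7]
width: 72.8
```

Run:
```python
from h import *
go([610,-201,2],-0.132)
p=pose()
cv2.imwrite('pics/h_w2.png',read_camera('wrist'))
```

```text
t 16.5 tcp [ 609.2 -202.3   24.6] toolx [ 0.129  0.992 -0.   ] z [ 0.001 -0.    -1.   ] q [-0.321  0.412 -0.124  1.034 -0.     1.379] F [-0.1 -0.4  0.7] w 72.8
total dp [0.0014, 0.0006, 0.0226] rows 1 each [0.0014, 0.0006, 0.0226] spin 0.003 (about tool z, z down); other way -3.138
```

View pics/h_w2.png

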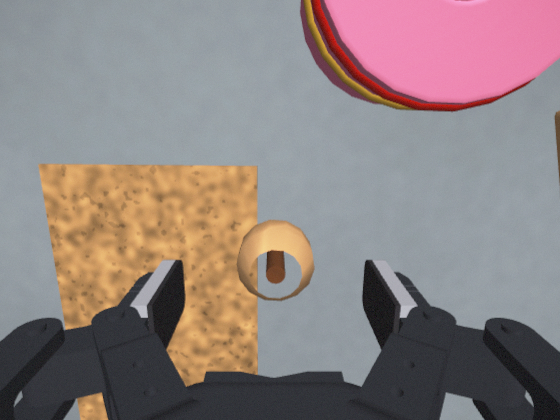

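>>> play_rows(plan=[{"dp": [0.001, 0.001, 0.015], "spin": 0, "grip": 0.6}, {"dp": [0, 0, 0.008], "spin": 0, "grip": 0.4}, {"dp": [0, 0, 0], "spin": 0, "grip": 0.2}, {"dp": [0, 0, 0], "spin": 0, "grip": 0}, {"dp": [0, 0, 0], "spin": 0, "grip": -0.3}])

```text
time_s: 16.97
eef_pos: [610.3, -202.3, 1.4]
orientation: [2.36, 2.071, 0.001]
force: [-3.9, 0.4, 21.0]
width: 32.1
```

>>> play_rows(plan=[{"dp": [0, 0, 0], "spin": 0, "grip": -0.7}, {"dp": [0, 0, 0], "spin": 0, "grip": -1}, {"dp": [0, 0, 0], "spin": 0, "grip": -1}, {"dp": [0, 0, 0], "spin": 0, "grip": -1}])

```text
time_s: 17.3
eef_pos: [610.5, -202.4, 1.6]
orientation: [2.36, 2.071, 0.002]
force: [-1.2, -0.1, 5.8]
width: 31.6
```

>>> play_rows(plan=[{"dp": [0, 0, -0.003], "spin": 0, "grip": -1}, {"dp": [0, 0, -0.006], "spin": 0, "grip": -1}, {"dp": [0, 0, -0.01], "spin": 0, "grip": -1}, {"dp": [0, 0, -0.02], "spin": 0, "grip": -1}, {"dp": [0, 0, -0.02], "spin": 0, "grip": -1}])

```text
time_s: 17.72
eef_pos: [609.0, -201.8, 59.6]
orientation: [-2.36, -2.071, 0.001]
force: [0.0, 0.1, 0.1]
width: 31.8
```

Run:
```python
from h import *
go([602,-200,190],-0.132)
cv2.imwrite('pics/h_w3.png',read_camera('wrist'))
```

```text
t 17.72 tcp [ 609.  -201.8   59.6] toolx [0.13  0.992 0.   ] z [-0.002  0.001 -1.   ] q [-0.32   0.393 -0.073  1.107  0.     1.381] F [0.  0.1 0.1] w 31.8
total dp [0.0009, -0.0074, -0.1304] rows 4 each [0.0002, -0.0019, -0.0326] spin 0.002 (about tool z, z down); other way -3.140
```

View pics/h_w3.png

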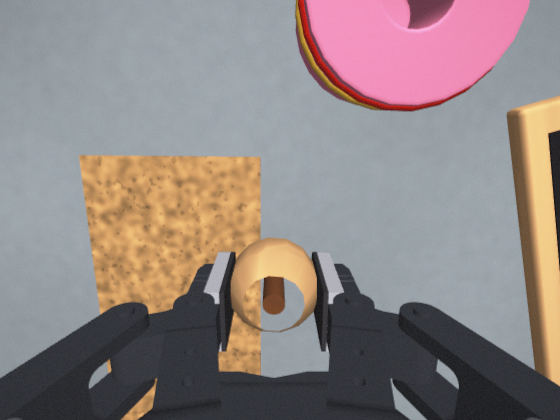

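>>> play_rows(plan=[{"dp": [0, -0.003, -0.03], "spin": 0, "grip": -1}, {"dp": [0, -0.005, -0.035], "spin": 0, "grip": -1}, {"dp": [0.01, -0.01, -0.035], "spin": 0, "grip": -1}, {"dp": [0.02, -0.01, -0.03], "spin": 0, "grip": -1}, {"dp": [0.035, -0.01, 0], "spin": 0, "grip": -1}])

```text
time_s: 18.18
eef_pos: [582.5, -134.7, 196.7]
orientation: [2.358, 2.062, 0.009]
force: [1.2, 0.1, 0.3]
width: 31.9
```

>>> play_rows(plan=[{"dp": [0.038, -0.012, 0], "spin": 0, "grip": -1}, {"dp": [0.038, -0.012, 0], "spin": 0, "grip": -1}, {"dp": [0.038, -0.012, 0], "spin": 0, "grip": -1}, {"dp": [0.038, -0.008, 0], "spin": 0, "grip": -1}, {"dp": [0.038, -0.008, 0], "spin": 0, "grip": -1}])

```text
time_s: 18.6
eef_pos: [552.9, 64.2, 190.0]
orientation: [2.361, 2.072, 0.002]
force: [0.5, -0.2, -0.0]
width: 31.9
```

Run:
```python
from h import *
go([590,303,185],-0.132)
```

```text
t 18.6 tcp [552.9  64.2 190. ] toolx [0.13  0.992 0.   ] z [ 0.001  0.    -1.   ] q [ 0.116  0.187 -0.057  1.325  0.     1.817] F [ 0.5 -0.2 -0. ] w 31.9
total dp [0.2416, 0.0058, 0.0051] rows 7 each [0.0345, 0.0008, 0.0007] spin 0.002 (about tool z, z down); other way -3.140
```

>>> play_rows(plan=[{"dp": [0.035, 0, 0], "spin": 0, "grip": -1}, {"dp": [0.035, 0.001, 0], "spin": 0, "grip": -1}, {"dp": [0.035, 0.001, 0], "spin": 0, "grip": -1}, {"dp": [0.035, 0.001, 0], "spin": 0, "grip": -1}, {"dp": [0.035, 0.001, 0], "spin": 0, "grip": -1}])

```text
time_s: 19.02
eef_pos: [580.1, 237.4, 189.9]
orientation: [2.36, 2.073, 0.001]
force: [0.3, -0.5, -0.6]
width: 31.3
```

>>> play_rows(plan=[{"dp": [0.035, 0.001, 0], "spin": 0, "grip": -1}, {"dp": [0.025, 0.001, 0.02], "spin": 0, "grip": -1}, {"dp": [0.005, 0, 0.03], "spin": 0, "grip": -1}, {"dp": [0, 0, 0.01], "spin": 0, "grip": -1}, {"dp": [0, 0, 0], "spin": 0, "grip": -1}])

```text
time_s: 19.43
eef_pos: [588.6, 299.0, 125.7]
orientation: [-2.359, -2.072, 0.01]
force: [-0.0, 0.5, 0.2]
width: 31.6
```

Run:
```python
from h import *
go([590,303,45],-0.132)
```

```text
t 19.43 tcp [588.6 299.  125.7] toolx [ 0.129  0.992 -0.004] z [-0.006 -0.003 -1.   ] q [ 0.47   0.404  0.092  1.265 -0.     2.17 ] F [-0.   0.5  0.2] w 31.6
total dp [0.0044, 0.0013, 0.0807] rows 3 each [0.0015, 0.0004, 0.0269] spin 0.003 (about tool z, z down); other way -3.139
```

>>> play_rows(plan=[{"dp": [0.003, 0.001, 0.03], "spin": 0, "grip": -1}, {"dp": [0, 0, 0.03], "spin": 0, "grip": -1}, {"dp": [0, 0, 0.02], "spin": 0, "grip": -1}, {"dp": [0, 0, 0], "spin": 0, "grip": -1}, {"dp": [0, 0, 0], "spin": 0, "grip": 0.2}])

```text
time_s: 19.85
eef_pos: [591.9, 301.4, 50.0]
orientation: [-2.362, -2.071, 0.001]
force: [-0.0, -0.0, 1.1]
width: 42.8
```

>>> play_rows(plan=[{"dp": [0, 0, 0], "spin": 0, "grip": 0.2}, {"dp": [0, 0, 0], "spin": 0, "grip": 0.2}, {"dp": [0, 0, 0], "spin": 0, "grip": 0.2}, {"dp": [0, 0, -0.03], "spin": 0, "grip": 0.2}, {"dp": [0, 0, -0.04], "spin": 0, "grip": 0.2}])

```text
time_s: 20.27
eef_pos: [590.0, 301.5, 117.0]
orientation: [-2.36, -2.071, 0.01]
force: [1.2, 0.9, -0.7]
width: 51.2
```

>>> play_rows(plan=[{"dp": [-0.02, 0, -0.04], "spin": 0, "grip": 0.2}, {"dp": [-0.03, 0, -0.03], "spin": 0, "grip": 0.2}, {"dp": [-0.035, 0, -0.01], "spin": 0, "grip": 0.5}, {"dp": [-0.035, 0, 0], "spin": 0, "grip": 0.5}, {"dp": [-0.02, 0, 0], "spin": 0, "grip": 0.5}])

```text
time_s: 20.68
eef_pos: [574.4, 163.2, 199.0]
orientation: [2.36, 2.069, 0.006]
force: [1.0, -1.3, -1.0]
width: 64.3
```

Run:
```python
from h import *
go([590,15,220],-0.132)
print(pose())
cv2.imwrite('pics/i_w.png',read_camera('wrist'))
s=read_camera('scene');cv2.imwrite('pics/i_s.png',cv2.resize(s[150:360,120:390],None,fx=2.8,fy=2.8,interpolation=3))
```

```text
t 20.68 tcp [574.4 163.2 199. ] toolx [0.131 0.991 0.001] z [ 0.005  0.    -1.   ] q [ 2.770e-01  2.610e-01  5.500e-02  1.360e+00 -1.000e-03  1.979e+00] F [ 1.  -1.3 -1. ] w 64.3
total dp [-0.1449, 0.035, -0.021] rows 4 each [-0.0362, 0.0087, -0.0052] spin 0.001 (about tool z, z down); other way -3.141
(array([574.36538693, 163.24174201, 199.02402513]), array([2.36016859, 2.06921696, 0.00594397]))
```

View pics/i_w.png

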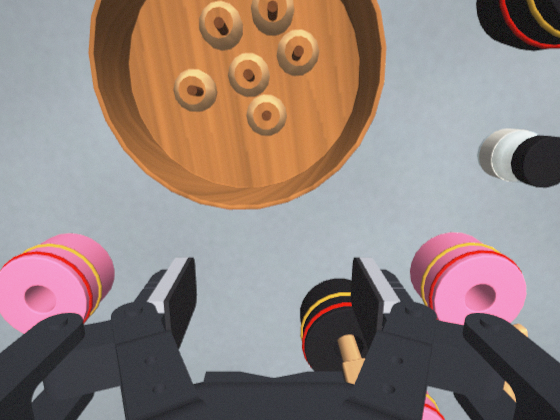

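View pics/i_s.png

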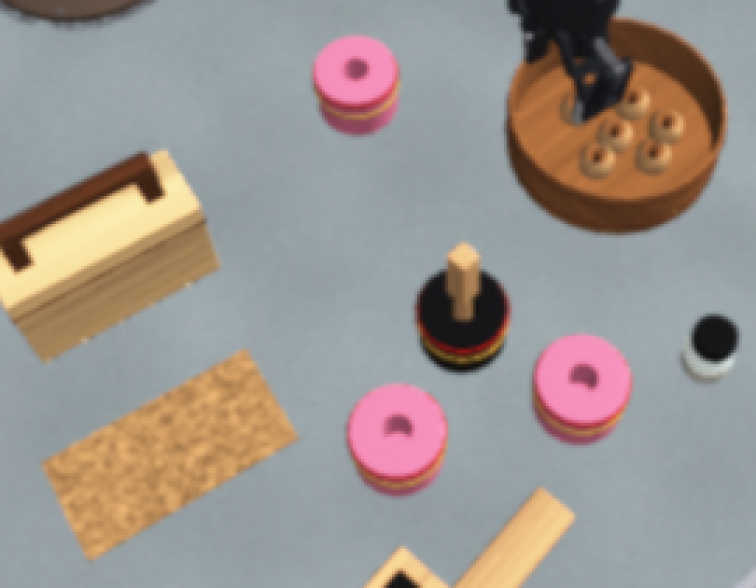

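All six beads stand in the pot: wrist (220,25), (272,10), (297,52), (248,75), (195,90), (266,115). Now to the rod, viewing it from above.

>>> play_rows(plan=[{"dp": [-0.036, 0.01, -0.01], "spin": 0, "grip": 0.5}, {"dp": [-0.038, 0.012, -0.01], "spin": 0, "grip": 0.5}, {"dp": [-0.038, 0.012, -0.01], "spin": 0, "grip": 0.5}, {"dp": [-0.038, 0.012, 0], "spin": 0, "grip": 0.5}, {"dp": [-0.038, 0.013, 0], "spin": 0, "grip": 0.5}])

```text
time_s: 21.2
eef_pos: [609.0, -29.2, 227.6]
orientation: [2.358, 2.073, 0.004]
force: [1.1, 0.8, -0.2]
width: 63.7
```

>>> play_rows(plan=[{"dp": [-0.03, 0.01, 0], "spin": 0, "grip": 0.5}, {"dp": [0, 0, 0], "spin": 0, "grip": 0.5}, {"dp": [0, 0, 0], "spin": 0, "grip": 0.5}, {"dp": [0, 0, 0], "spin": 0, "grip": 0.5}])

```text
time_s: 21.53
eef_pos: [614.4, -58.7, 226.0]
orientation: [-2.361, -2.073, -0.001]
force: [-0.4, -0.4, 0.1]
width: 64.4
```

Run:
```python
from h import *
go([624,15,220],-0.132)
p=pose();print(p)
cv2.imwrite('pics/j_w.png',read_camera('wrist'))
for q in ('holder','rod','rod_grip','rod_tip'): print(q,[(np.round(x['xy'],1).tolist(),round(x['confidence'],2)) for x in finder.spot_point(q,'wrist')])
```

```text
t 21.53 tcp [614.4 -58.7 226. ] toolx [0.129 0.992 0.001] z [ 0.     0.001 -1.   ] q [-9.600e-02  3.040e-01  1.720e-01  1.438e+00  1.000e-03  1.605e+00] F [-0.4 -0.4  0.1] w 64.4
total dp [0.0743, -0.0001, 0.006] rows 2 each [0.0372, -0.0, 0.003] spin 0.002 (about tool z, z down); other way -3.139
(array([614.44433561, -58.73298787, 226.00291075]), array([-2.36064447e+00, -2.07262332e+00, -1.00074803e-03]))
holder [([334.4, 205.5], 0.72), ([394.3, 45.9], 0.6)]
rod [([273.7, 99.2], 0.78)]
rod_grip []
rod_tip []
```

View pics/j_w.png

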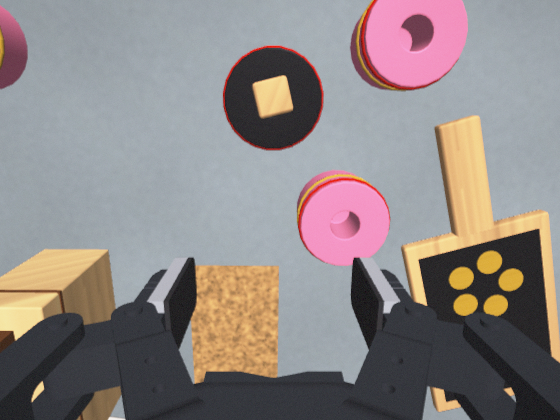

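Black stand at (273,98) with the rod's square end at (272,96). A close crop for centre and yaw.

Run:
```python
from h import *
im=cv2.imread('pics/j_w.png')
cv2.imwrite('pics/j_c.png',cv2.resize(im[40:160,210:340],None,fx=5,fy=5,interpolation=3))
p=(np.array([614.44433561, -58.73298787, 226.00291075]), np.array([-2.36064447e+00, -2.07262332e+00, -1.00074803e-03]))
hsv=cv2.cvtColor(im,cv2.COLOR_BGR2HSV)
m=((hsv[...,2]>110)&(hsv[...,1]>60)&(hsv[...,0]<28)&(hsv[...,0]>8)).astype(np.uint8)
m[:60]=0;m[130:]=0;m[:,:240]=0;m[:,310:]=0
c=max(cv2.findContours(m,0,1)[0],key=cv2.contourArea)
print(cv2.minAreaRect(c))
dark=(hsv[...,2]<70).astype(np.uint8); dark[:40]=0;dark[160:]=0;dark[:,:215]=0;dark[:,330:]=0
red=((im[...,2]>120)&(im[...,1]<70)&(im[...,0]<70)); red[:35]=0;red[165:]=0;red[:,:210]=0;red[:,330:]=0
ys,xs=np.nonzero(red); pts=np.c_[xs,ys].astype(np.float32); e=cv2.fitEllipse(cv2.convexHull(pts)); print('ellipse',e)
for z in (52,56,60): print(z,atz('wrist',e[0],z,p).round(1))
print([ (proj('wrist',[a,b,60],p)).round(1) for a,b in ((624,15),(621,14))])
```

```text
((272.50494384765625, 96.14590454101562), (37.50518798828125, 35.73013687133789), 76.75948333740234)
ellipse ((272.54852294921875, 97.4840316772461), (99.61385345458984, 103.62303161621094), 2.17876935005188)
52 [623.9  14.6  52. ]
56 [623.9  14.5  56. ]
60 [623.9  14.4  60. ]
[array([272.6,  96.7]), array([269.1,  98.5])]
```

View pics/j_c.png

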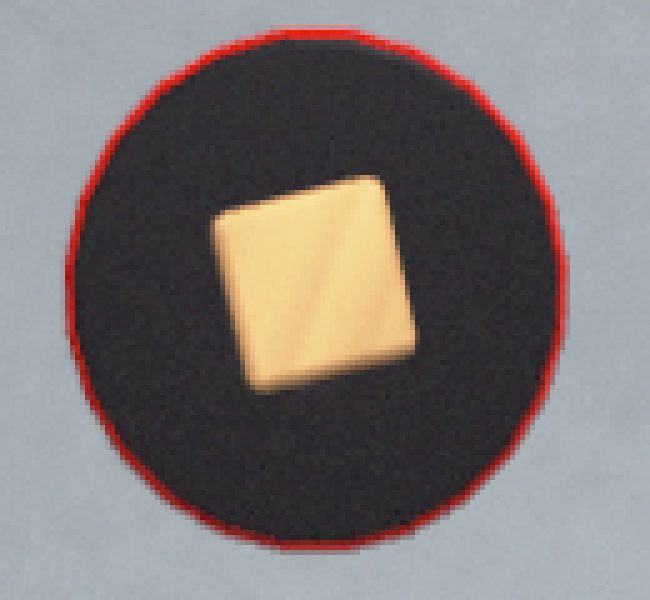

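Run:
```python
from h import *
p=(np.array([614.44433561, -58.73298787, 226.00291075]), np.array([-2.36064447e+00, -2.07262332e+00, -1.00074803e-03]))
for u in ((272.5,96),(252,83),(286,75),(293,111),(262,118)): print(atz('wrist',u,157,p).round(1))
# side faces hint: scene rays
go([624,15,157])
```

```text
[623.8  13.4 157. ]
[613.5  21.6 157. ]
[632.6  23.3 157. ]
[634.2   3.9 157. ]
[616.4   2.3 157. ]
t 21.78 tcp [614.1 -58.1 225.9] toolx [0.128 0.992 0.   ] z [ 0.  0. -1.] q [-0.094  0.304  0.171  1.437  0.     1.604] F [-0.8  0.4 -0.6] w 64.0
total dp [0.0738, 0.0004, 0.0689] rows 3 each [0.0246, 0.0001, 0.023]
```

>>> play_rows(plan=[{"dp": [0.025, 0, 0], "spin": -0.116, "grip": 0.3}, {"dp": [0, 0, 0], "spin": -0.115, "grip": 0.3}, {"dp": [0, 0, 0], "spin": 0, "grip": 0.3}, {"dp": [0, 0, 0], "spin": 0, "grip": 0.3}])

```text
time_s: 22.12
eef_pos: [617.3, -34.0, 225.8]
orientation: [2.109, 2.329, -0.0]
force: [-0.4, 0.1, -0.6]
width: 55.7
```

Run:
```python
from h import *
go([624,14,175])
p=pose()
cv2.imwrite('pics/j_w2.png',read_camera('wrist')[0:300,150:450])
```

```text
t 22.12 tcp [617.3 -34.  225.8] toolx [-0.099  0.995 -0.   ] z [ 0. -0. -1.] q [-0.055  0.307  0.174  1.438 -0.     1.417] F [-0.4  0.1 -0.6] w 55.7
total dp [0.0471, 0.0114, 0.0508] rows 2 each [0.0235, 0.0057, 0.0254]
```

View pics/j_w2.png

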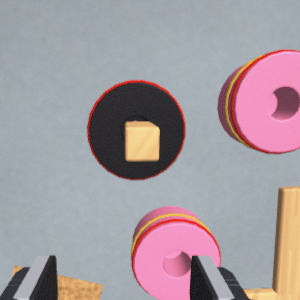

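>>> play_rows(plan=[{"dp": [0.024, 0.006, 0.02], "spin": 0, "grip": 0.3}, {"dp": [0.023, 0.0055, 0.02], "spin": 0, "grip": 0.3}, {"dp": [0, 0, 0.01], "spin": 0, "grip": 0.3}, {"dp": [0, 0, 0], "spin": 0, "grip": 0.3}, {"dp": [0, 0, 0], "spin": 0, "grip": 0.3}])

```text
time_s: 22.58
eef_pos: [623.7, 12.8, 175.4]
orientation: [-2.107, -2.329, 0.002]
force: [0.4, 0.2, 1.3]
width: 55.2
```

Run:
```python
from h import *
go([624,14,101])
p=pose()
print(proj('wrist',[624,13.5,157],p), proj('wrist',[624,14,60],p))
cv2.imwrite('pics/j_w3.png',read_camera('wrist'))
```

```text
t 22.58 tcp [623.7  12.8 175.4] toolx [-0.1    0.995 -0.   ] z [-0.001 -0.    -1.   ] q [ 0.021  0.32   0.082  1.334 -0.     1.492] F [0.4 0.2 1.3] w 55.2
total dp [0.0012, 0.0006, 0.0744] rows 2 each [0.0006, 0.0003, 0.0372]
[273.53724437 251.44383604] [273.65172291 199.38797339]
```

View pics/j_w3.png

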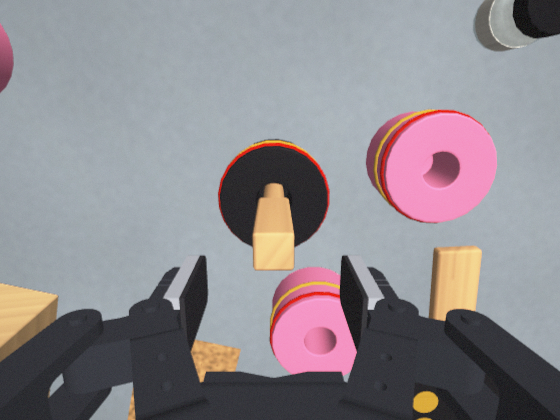

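>>> play_rows(plan=[{"dp": [0.001, 0, 0.025], "spin": 0, "grip": 0.3}, {"dp": [0, 0, 0.025], "spin": 0, "grip": 0.3}, {"dp": [0, 0, 0.017], "spin": 0, "grip": 0.3}, {"dp": [0, 0, 0.007], "spin": 0, "grip": 0.3}, {"dp": [0, 0, 0], "spin": 0, "grip": 0.3}])

```text
time_s: 23.05
eef_pos: [623.5, 13.4, 101.0]
orientation: [-2.108, -2.328, 0.002]
force: [-0.8, -0.4, 0.4]
width: 55.3
```

>>> play_rows(plan=[{"dp": [0, 0, 0], "spin": 0, "grip": 0}, {"dp": [0, 0, 0], "spin": 0, "grip": -0.3}, {"dp": [0, 0, 0], "spin": 0, "grip": -0.6}, {"dp": [0, 0, 0], "spin": 0, "grip": -1}, {"dp": [0, 0, 0], "spin": 0, "grip": -1}])

```text
time_s: 23.47
eef_pos: [624.9, 14.1, 103.7]
orientation: [2.105, 2.329, 0.003]
force: [-1.0, -1.0, 6.5]
width: 19.2
```

>>> play_rows(plan=[{"dp": [0, 0, 0], "spin": 0, "grip": -1}, {"dp": [0, 0, 0], "spin": 0, "grip": -1}, {"dp": [0, 0, 0], "spin": 0, "grip": -1}, {"dp": [0, 0, 0], "spin": 0, "grip": -1}])

```text
time_s: 23.8
eef_pos: [625.0, 14.1, 103.7]
orientation: [2.105, 2.329, 0.003]
force: [-0.7, -0.6, 5.5]
width: 19.8
```

Run:
```python
from h import *
st()
```

```text
t 23.8 tcp [625.   14.1 103.7] toolx [-0.101  0.995 -0.001] z [ 0.003 -0.    -1.   ] q [ 0.023  0.338 -0.052  1.179 -0.     1.493] F [-0.7 -0.6  5.5] w 19.8
```

>>> play_rows(plan=[{"dp": [0, 0, -0.005], "spin": 0, "grip": -1}, {"dp": [0, 0, -0.012], "spin": 0, "grip": -1}, {"dp": [0, 0, -0.02], "spin": 0, "grip": -1}, {"dp": [0, 0, -0.02], "spin": 0, "grip": -1}, {"dp": [0, 0, -0.025], "spin": 0, "grip": -1}])

```text
time_s: 24.22
eef_pos: [623.5, 14.3, 184.5]
orientation: [-2.106, -2.33, 0.002]
force: [0.2, 0.1, -0.1]
width: 19.4
```

>>> play_rows(plan=[{"dp": [0, 0, -0.005], "spin": 0, "grip": -1}, {"dp": [0.01, 0, 0], "spin": 0, "grip": -1}, {"dp": [0.02, 0, 0], "spin": 0, "grip": -1}, {"dp": [0.03, 0, 0], "spin": 0, "grip": -1}, {"dp": [0.03, 0.003, 0], "spin": 0, "grip": -1}])

```text
time_s: 24.63
eef_pos: [616.9, 105.0, 187.6]
orientation: [-2.107, -2.328, 0.002]
force: [0.3, 0.3, -0.7]
width: 18.8
```

Run:
```python
from h import *
go([622.5,240,184])
cv2.imwrite('pics/k_w.png',read_camera('wrist'))
s=read_camera('scene');cv2.imwrite('pics/k_s.png',cv2.resize(s[150:360,170:440],None,fx=2.8,fy=2.8,interpolation=3))
```

```text
t 24.63 tcp [616.9 105.  187.6] toolx [-0.099  0.995  0.   ] z [-0.002 -0.    -1.   ] q [0.168 0.323 0.113 1.363 0.    1.64 ] F [ 0.3  0.3 -0.7] w 18.8
total dp [0.1338, 0.0189, 0.0036] rows 4 each [0.0335, 0.0047, 0.0009]
```

View pics/k_w.png

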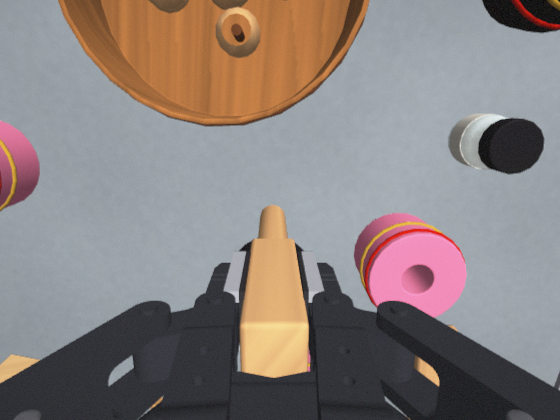

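View pics/k_s.png

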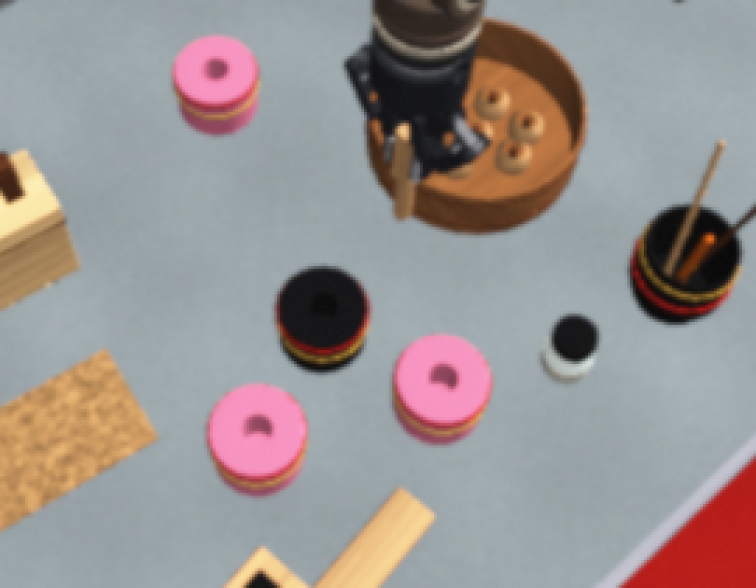

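>>> play_rows(plan=[{"dp": [0.03, 0.004, 0], "spin": 0, "grip": -1}, {"dp": [0.036, 0.005, 0], "spin": 0, "grip": -1}, {"dp": [0.036, 0.005, 0], "spin": 0, "grip": -1}, {"dp": [0.03, 0.005, 0], "spin": 0, "grip": -1}, {"dp": [0, 0, 0], "spin": 0, "grip": -1}])

```text
time_s: 25.15
eef_pos: [622.7, 242.6, 186.7]
orientation: [-2.099, -2.334, 0.001]
force: [-1.1, -0.4, -0.1]
width: 19.6
```

>>> play_rows(plan=[{"dp": [0, 0, 0], "spin": 0, "grip": -1}, {"dp": [0, 0, 0], "spin": 0, "grip": -1}])

```text
time_s: 25.32
eef_pos: [623.0, 237.2, 187.7]
orientation: [-2.106, -2.331, 0.003]
force: [0.1, -0.6, -0.5]
width: 19.3
```

Run:
```python
from h import *
go([622.5,240,101])
p=pose();print(p)
cv2.imwrite('pics/l_w.png',read_camera('wrist'))
```

```text
t 25.32 tcp [623.  237.2 187.7] toolx [-0.101  0.995 -0.001] z [-0.002 -0.001 -1.   ] q [ 0.364  0.405  0.229  1.396 -0.     1.833] F [ 0.1 -0.6 -0.5] w 19.3
total dp [0.0029, -0.0001, 0.0867] rows 3 each [0.001, -0.0, 0.0289]
(array([623.00730092, 237.17774543, 187.66575668]), array([-2.10553354, -2.33089216,  0.00284086]))
```

View pics/l_w.png

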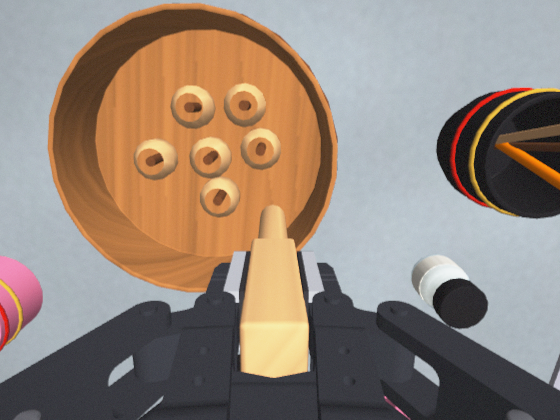

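Run:
```python
from h import *
p=(np.array([623.00730092, 237.17774543, 187.66575668]), np.array([-2.10553354, -2.33089216,  0.00284086]))
for c in ((562.5,260),(562.5,257),(565,260)):
    q=np.array([proj('wrist',[c[0]+104*np.cos(t),c[1]+104*np.sin(t),70],p) for t in np.arange(0,6.28,.05)]); print(c,q.min(0).round(),q.max(0).round())
for u in ((193,106),(245,104),(155,158),(210,157),(261,148),(220,197)): b=atz('wrist',u,26,p); print(b.round(0), (b-[562.5,260,0]).round(0)[:2])
print('tip',proj('wrist',[623,237.2,99],p))
```

```text
(562.5, 260) [46. -1.] [338. 291.]
(562.5, 257) [46.  4.] [337. 295.]
(565, 260) [49. -0.] [341. 292.]
[552. 297.  26.] [-11.  37.]
[593. 303.  26.] [31. 43.]
[522. 252.  26.] [-40.  -8.]
[568. 257.  26.] [ 5. -3.]
[610. 269.  26.] [47.  9.]
[578. 224.  26.] [ 16. -36.]
tip [272.98625444 211.12190646]
```

>>> play_rows(plan=[{"dp": [0, 0, 0.025], "spin": 0, "grip": -1}, {"dp": [0, 0, 0.025], "spin": 0, "grip": -1}, {"dp": [0, 0, 0.02], "spin": 0, "grip": -1}, {"dp": [0, 0, 0.012], "spin": 0, "grip": -1}, {"dp": [0, 0, 0.003], "spin": 0, "grip": -1}])

```text
time_s: 25.78
eef_pos: [622.3, 235.5, 101.1]
orientation: [-2.107, -2.328, 0.006]
force: [-0.4, 0.3, -0.1]
width: 19.3
```

```bash
cat > circ.py <<'E'
from h import *
def circ(th0,n,step=15,r=50,c=(562.8,258.5),z=101):
    s,Rm=st(); p=s['eef_pos'].copy(); rel=p[:2]-c
    print('rel',rel.round(1),'r',np.hypot(*rel).round(1),'ang',np.degrees(np.arctan2(rel[1],rel[0])).round(1))
    cur=p.copy()
    for i in range(1,n+1):
        t=np.radians(th0-step*i); q=np.array([c[0]+r*np.cos(t),c[1]+r*np.sin(t),z])
        d=Rm.T@(q-cur)/1000; dr=np.round(d*2,3)/2
        print(round(th0-step*i),dr.tolist()); cur=cur+Rm@dr*1000
E
python3 - <<'E'
from circ import *
circ(-20,8)
E
```

```text
t 25.78 tcp [622.3 235.5 101.1] toolx [-0.099  0.995 -0.001] z [-0.004 -0.002 -1.   ] q [ 0.362  0.42   0.061  1.216 -0.     1.833] F [-0.4  0.3 -0.1] w 19.3
rel [ 59.5 -23. ] r 63.8 ang -21.1
-35 [-0.004, -0.019, 0.0]
-50 [-0.0085, -0.0095, 0.0005]
-65 [-0.006, -0.012, -0.0]
-80 [-0.0025, -0.0125, -0.0]
-95 [0.0005, -0.013, -0.0]
-110 [0.004, -0.0125, -0.0]
-125 [0.0075, -0.011, 0.0]
-140 [0.0095, -0.0085, 0.0]
```

>>> play_rows(plan=[{"dp": [0.008, 0.001, 0], "spin": 0, "grip": -1}, {"dp": [0, 0, 0], "spin": 0, "grip": -1}, {"dp": [-0.01, -0.005, 0], "spin": 0, "grip": -1}, {"dp": [-0.006, -0.01, 0], "spin": 0, "grip": -1}, {"dp": [-0.006, -0.012, 0], "spin": 0, "grip": -1}])

```text
time_s: 26.2
eef_pos: [599.7, 220.3, 105.0]
orientation: [2.106, 2.33, 0.003]
force: [-0.3, -0.5, -0.7]
width: 19.5
```

Run:
```python
from circ import *
circ(-45,7)
cv2.imwrite('pics/m_w1.png',read_camera('wrist'))
```

```text
t 26.2 tcp [599.7 220.3 105. ] toolx [-0.101  0.995  0.   ] z [ 0.002  0.    -1.   ] q [ 0.352  0.363 -0.012  1.193 -0.     1.822] F [-0.3 -0.5 -0.7] w 19.5
rel [ 36.9 -38.2] r 53.1 ang -46.0
-60 [-0.004, -0.0125, 0.004]
-75 [-0.0035, -0.0125, -0.0]
-90 [-0.0005, -0.013, -0.0]
-105 [0.003, -0.0125, -0.0]
-120 [0.006, -0.0115, -0.0]
-135 [0.009, -0.0095, -0.0]
-150 [0.011, -0.007, -0.0]
```

View pics/m_w1.png

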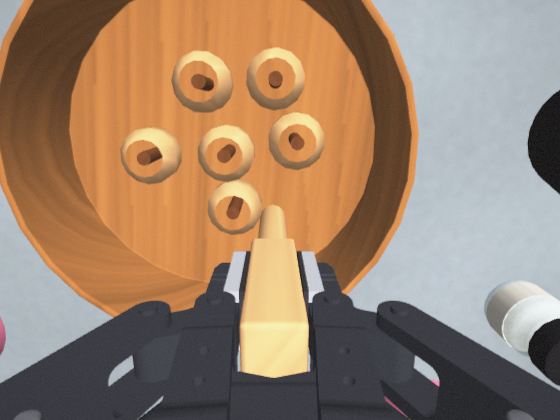

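>>> play_rows(plan=[{"dp": [-0.004, -0.0125, 0.002], "spin": 0, "grip": -1}, {"dp": [-0.0035, -0.0125, 0], "spin": 0, "grip": -1}, {"dp": [-0.0005, -0.013, 0], "spin": 0, "grip": -1}, {"dp": [0.003, -0.0125, 0], "spin": 0, "grip": -1}, {"dp": [0.006, -0.0115, 0], "spin": 0, "grip": -1}])

```text
time_s: 26.67
eef_pos: [537.2, 215.0, 103.1]
orientation: [2.107, 2.329, 0.003]
force: [0.2, 0.0, 0.5]
width: 19.0
```

Run:
```python
from circ import *
circ(-120,7)
cv2.imwrite('pics/m_w2.png',read_camera('wrist'))
```

```text
t 26.67 tcp [537.2 215.  103.1] toolx [-0.1    0.995  0.   ] z [ 0.002  0.    -1.   ] q [ 0.381  0.253 -0.166  1.149 -0.     1.852] F [0.2 0.  0.5] w 19.0
rel [-25.6 -43.5] r 50.5 ang -120.4
-135 [0.009, -0.009, 0.002]
-150 [0.011, -0.007, 0.0]
-165 [0.0125, -0.0035, 0.0]
-180 [0.0135, -0.0005, 0.0]
-195 [0.0125, 0.003, 0.0]
-210 [0.0115, 0.006, 0.0]
-225 [0.0095, 0.009, 0.0]
```

View pics/m_w2.png

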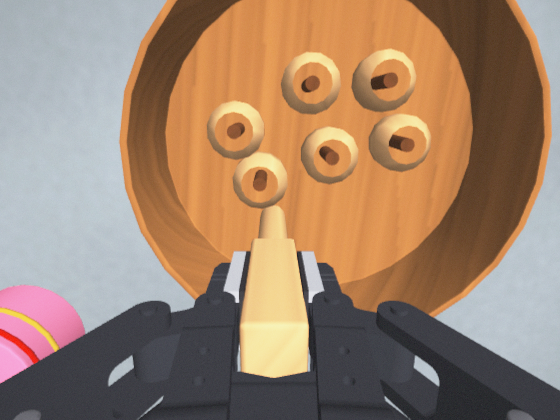

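The rod is pushing a bead ahead of it as meant (bead at (260,180)), and nothing is jamming. Continuing round.

>>> play_rows(plan=[{"dp": [0.009, -0.009, 0.002], "spin": 0, "grip": -1}, {"dp": [0.011, -0.007, 0], "spin": 0, "grip": -1}, {"dp": [0.0125, -0.0035, 0], "spin": 0, "grip": -1}, {"dp": [0.0135, -0.0005, 0], "spin": 0, "grip": -1}, {"dp": [0.0125, 0.003, 0], "spin": 0, "grip": -1}])

```text
time_s: 27.13
eef_pos: [513.9, 273.8, 99.9]
orientation: [-2.105, -2.332, -0.0]
force: [0.1, -1.3, -0.8]
width: 19.3
```

Run:
```python
from circ import *
circ(-195,7)
cv2.imwrite('pics/m_w3.png',read_camera('wrist'))
```

```text
t 27.13 tcp [513.9 273.8  99.9] toolx [-0.102  0.995  0.   ] z [ 0.  0. -1.] q [ 0.489  0.263 -0.161  1.147  0.     1.958] F [ 0.1 -1.3 -0.8] w 19.3
rel [-48.9  15.3] r 51.2 ang 162.6
-210 [0.009, 0.0065, -0.001]
-225 [0.0095, 0.009, -0.0]
-240 [0.007, 0.011, -0.0]
-255 [0.0035, 0.0125, -0.0]
-270 [0.0005, 0.013, -0.0]
-285 [-0.003, 0.013, -0.0]
-300 [-0.006, 0.0115, -0.0]
```

View pics/m_w3.png

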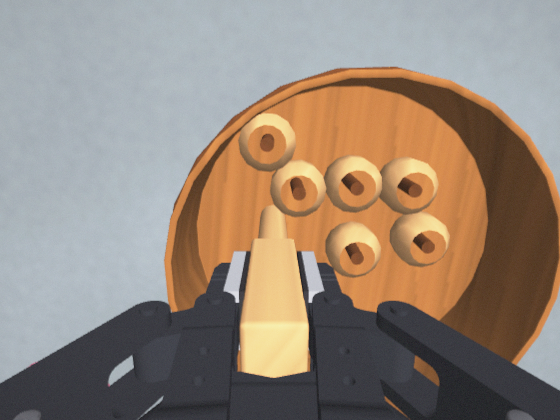

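>>> play_rows(plan=[{"dp": [0.01, 0.006, -0.001], "spin": 0, "grip": -1}, {"dp": [0.0095, 0.009, 0], "spin": 0, "grip": -1}, {"dp": [0.007, 0.011, 0], "spin": 0, "grip": -1}, {"dp": [0.0035, 0.0125, 0], "spin": 0, "grip": -1}, {"dp": [0.0005, 0.013, 0], "spin": 0, "grip": -1}])

```text
time_s: 27.6
eef_pos: [563.6, 309.2, 100.4]
orientation: [-2.105, -2.332, -0.0]
force: [-0.4, -1.2, -0.7]
width: 19.6
```

Run:
```python
from circ import *
circ(-270,7)
cv2.imwrite('pics/m_w4.png',read_camera('wrist'))
```

```text
t 27.6 tcp [563.6 309.2 100.4] toolx [-0.102  0.995  0.   ] z [-0.  0. -1.] q [ 0.502  0.374 -0.007  1.189  0.     1.97 ] F [-0.4 -1.2 -0.7] w 19.6
rel [ 0.8 50.7] r 50.7 ang 89.1
-285 [-0.0035, 0.012, -0.0005]
-300 [-0.0065, 0.0115, -0.0]
-315 [-0.009, 0.0095, -0.0]
-330 [-0.011, 0.0065, -0.0]
-345 [-0.0125, 0.004, -0.0]
-360 [-0.013, 0.0005, -0.0]
-375 [-0.0125, -0.003, -0.0]
```

View pics/m_w4.png

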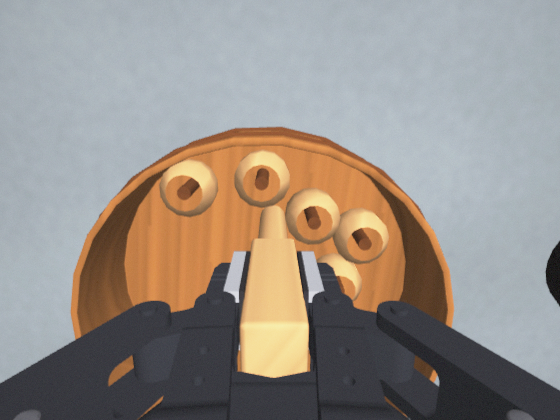

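Going smoothly, so I continue into the second turn.

>>> play_rows(plan=[{"dp": [-0.0035, 0.0125, 0], "spin": 0, "grip": -1}, {"dp": [-0.0065, 0.0115, 0], "spin": 0, "grip": -1}, {"dp": [-0.009, 0.0095, 0], "spin": 0, "grip": -1}, {"dp": [-0.011, 0.0065, 0], "spin": 0, "grip": -1}, {"dp": [-0.0125, 0.004, 0], "spin": 0, "grip": -1}])

```text
time_s: 28.07
eef_pos: [611.7, 268.7, 100.4]
orientation: [2.107, 2.33, -0.0]
force: [-0.4, -0.3, -0.9]
width: 19.0
```

Run:
```python
from circ import *
circ(-345,7)
cv2.imwrite('pics/m_w5.png',read_camera('wrist'))
```

```text
t 28.07 tcp [611.7 268.7 100.4] toolx [-0.101  0.995 -0.   ] z [-0. -0. -1.] q [ 0.414  0.422  0.063  1.212 -0.     1.884] F [-0.4 -0.3 -0.9] w 19.0
rel [48.9 10.2] r 50.0 ang 11.8
-360 [-0.01, 0.0, -0.0005]
-375 [-0.013, -0.003, -0.0]
-390 [-0.0115, -0.006, -0.0]
-405 [-0.0095, -0.009, -0.0]
-420 [-0.007, -0.011, -0.0]
-435 [-0.0035, -0.0125, -0.0]
-450 [-0.0005, -0.013, -0.0]
```

View pics/m_w5.png

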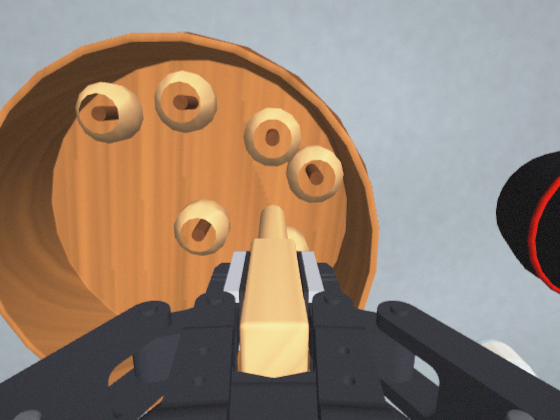

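>>> play_rows(plan=[{"dp": [-0.012, 0.0, 0], "spin": 0, "grip": -1}, {"dp": [-0.013, -0.003, 0], "spin": 0, "grip": -1}, {"dp": [-0.0115, -0.006, 0], "spin": 0, "grip": -1}, {"dp": [-0.0095, -0.009, 0], "spin": 0, "grip": -1}, {"dp": [-0.007, -0.011, 0], "spin": 0, "grip": -1}])

```text
time_s: 28.53
eef_pos: [586.4, 212.1, 100.9]
orientation: [2.108, 2.329, -0.0]
force: [-1.1, -0.5, -0.1]
width: 19.6
```

Run:
```python
from circ import *
circ(-420,7)
cv2.imwrite('pics/m_w6.png',read_camera('wrist'))
```

```text
t 28.53 tcp [586.4 212.1 100.9] toolx [-0.1    0.995 -0.   ] z [ 0. -0. -1.] q [ 0.347  0.339 -0.057  1.176 -0.     1.818] F [-1.1 -0.5 -0.1] w 19.6
rel [ 23.6 -46.4] r 52.0 ang -63.0
-435 [-0.001, -0.011, -0.0]
-450 [-0.0005, -0.013, -0.0]
-465 [0.003, -0.0125, -0.0]
-480 [0.0065, -0.0115, -0.0]
-495 [0.009, -0.0095, -0.0]
-510 [0.011, -0.007, -0.0]
-525 [0.0125, -0.0035, -0.0]
```

View pics/m_w6.png

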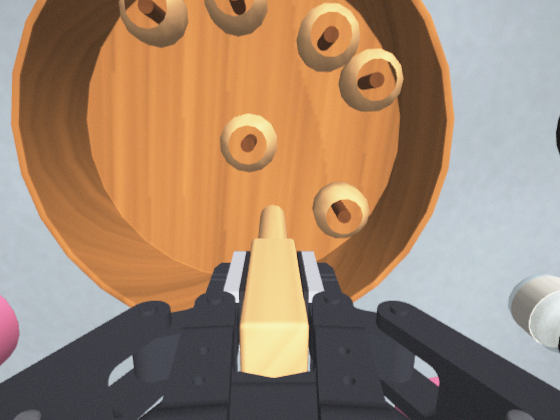

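>>> play_rows(plan=[{"dp": [-0.002, -0.012, 0], "spin": 0, "grip": -1}, {"dp": [-0.0005, -0.013, 0], "spin": 0, "grip": -1}, {"dp": [0.003, -0.0125, 0], "spin": 0, "grip": -1}, {"dp": [0.0065, -0.0115, 0], "spin": 0, "grip": -1}, {"dp": [0.009, -0.0095, 0], "spin": 0, "grip": -1}])

```text
time_s: 29.0
eef_pos: [526.1, 223.7, 101.1]
orientation: [2.108, 2.33, 0.0]
force: [0.4, 0.7, -0.4]
width: 19.4
```

Run:
```python
from circ import *
circ(-495,7)
cv2.imwrite('pics/m_w7.png',read_camera('wrist'))
```

```text
t 29.0 tcp [526.1 223.7 101.1] toolx [-0.1    0.995  0.   ] z [ 0.  0. -1.] q [ 0.402  0.243 -0.184  1.143  0.     1.873] F [ 0.4  0.7 -0.4] w 19.4
rel [-36.7 -34.8] r 50.6 ang -136.5
-510 [0.0105, -0.0055, 0.0]
-525 [0.0125, -0.004, 0.0]
-540 [0.013, -0.0005, 0.0]
-555 [0.0125, 0.003, 0.0]
-570 [0.0115, 0.0065, 0.0]
-585 [0.0095, 0.009, 0.0]
-600 [0.007, 0.011, 0.0]
```

View pics/m_w7.png

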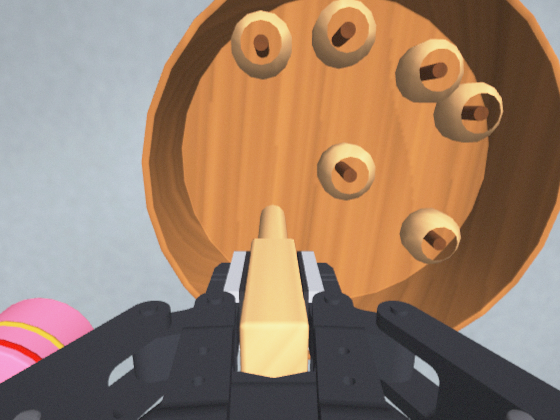

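Run:
```python
from h import *
p=pose()
for u in ((261,43),(344,33),(430,70),(469,111),(346,170),(431,236)): b=atz('wrist',u,22,p); print((b-[562.8,258.5,0]).round(0)[:2])
```

```text
[-55.  67.]
[-10.  77.]
[42. 63.]
[70. 43.]
[4. 1.]
[ 65. -36.]
```

All first beads have left their starting spots by more than 15 mm (nearest is 27 mm off). Finishing the second turn.

>>> play_rows(plan=[{"dp": [0.0105, -0.006, 0], "spin": 0, "grip": -1}, {"dp": [0.0125, -0.004, 0], "spin": 0, "grip": -1}, {"dp": [0.013, -0.0005, 0], "spin": 0, "grip": -1}, {"dp": [0.0125, 0.003, 0], "spin": 0, "grip": -1}, {"dp": [0.0115, 0.0065, 0], "spin": 0, "grip": -1}])

```text
time_s: 29.47
eef_pos: [520.1, 285.7, 100.8]
orientation: [-2.105, -2.332, -0.0]
force: [-0.4, 0.3, -1.0]
width: 19.4
```

Run:
```python
from circ import *
circ(-570,5)
```

```text
t 29.47 tcp [520.1 285.7 100.8] toolx [-0.102  0.995  0.   ] z [ 0.  0. -1.] q [ 0.502  0.283 -0.133  1.155  0.     1.971] F [-0.4  0.3 -1. ] w 19.4
rel [-42.7  27.2] r 50.6 ang 147.5
-585 [0.0075, 0.008, -0.0]
-600 [0.0065, 0.0115, -0.0]
-615 [0.004, 0.0125, -0.0]
-630 [0.0005, 0.013, -0.0]
-645 [-0.003, 0.0125, -0.0]
```

>>> play_rows(plan=[{"dp": [0.009, 0.009, 0], "spin": 0, "grip": -1}, {"dp": [0.007, 0.0115, 0], "spin": 0, "grip": -1}, {"dp": [0.004, 0.0125, 0], "spin": 0, "grip": -1}, {"dp": [0.0005, 0.013, 0], "spin": 0, "grip": -1}, {"dp": [-0.003, 0.0125, 0], "spin": 0, "grip": -1}])

```text
time_s: 29.88
eef_pos: [577.6, 309.3, 100.1]
orientation: [-2.104, -2.333, -0.0]
force: [-0.2, -0.0, -0.8]
width: 19.6
```

Run:
```python
from circ import *
circ(-645,6)
cv2.imwrite('pics/m_w8.png',read_camera('wrist'))
```

```text
t 29.88 tcp [577.6 309.3 100.1] toolx [-0.103  0.995  0.   ] z [-0.  0. -1.] q [0.492 0.398 0.026 1.199 0.    1.959] F [-0.2 -0.  -0.8] w 19.6
rel [14.8 50.8] r 52.9 ang 73.8
-660 [-0.0085, 0.0095, -0.001]
-675 [-0.009, 0.0095, 0.0]
-690 [-0.011, 0.0065, 0.0]
-705 [-0.0125, 0.004, 0.0]
-720 [-0.013, 0.0005, 0.0]
-735 [-0.013, -0.003, 0.0]
```

View pics/m_w8.png

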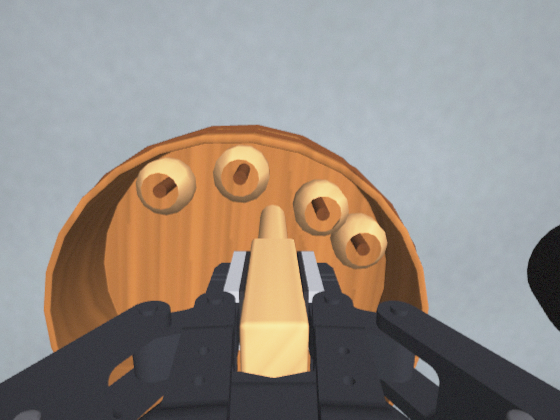

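>>> play_rows(plan=[{"dp": [-0.0075, 0.01, 0], "spin": 0, "grip": -1}, {"dp": [-0.009, 0.0095, 0], "spin": 0, "grip": -1}, {"dp": [-0.011, 0.0065, 0], "spin": 0, "grip": -1}, {"dp": [-0.0125, 0.004, 0], "spin": 0, "grip": -1}, {"dp": [-0.013, 0.0005, 0], "spin": 0, "grip": -1}])

```text
time_s: 30.35
eef_pos: [613.2, 255.9, 100.6]
orientation: [2.107, 2.33, -0.0]
force: [-0.3, -1.3, -0.8]
width: 19.6
```

>>> play_rows(plan=[{"dp": [-0.013, -0.003, 0], "spin": 0, "grip": -1}, {"dp": [0, 0, 0], "spin": 0, "grip": -1}, {"dp": [0, 0, -0.02], "spin": 0, "grip": -1}, {"dp": [0, 0, -0.03], "spin": 0, "grip": -1}, {"dp": [0, 0, -0.035], "spin": 0, "grip": -1}])

```text
time_s: 30.77
eef_pos: [609.1, 243.0, 185.0]
orientation: [-2.106, -2.329, 0.006]
force: [1.5, 0.7, 0.8]
width: 19.3
```

Run:
```python
from h import *
go([625,14.1,190])
cv2.imwrite('pics/n_w.png',read_camera('wrist'))
s=read_camera('scene');cv2.imwrite('pics/n_s.png',cv2.resize(s[150:360,170:440],None,fx=2.8,fy=2.8,interpolation=3))
```

```text
t 30.77 tcp [609.1 243.  185. ] toolx [-0.1    0.995 -0.001] z [-0.004 -0.001 -1.   ] q [0.379 0.385 0.194 1.384 0.    1.85 ] F [1.5 0.7 0.8] w 19.3
total dp [-0.2293, -0.0072, -0.0048] rows 6 each [-0.0382, -0.0012, -0.0008]
```

View pics/n_w.png

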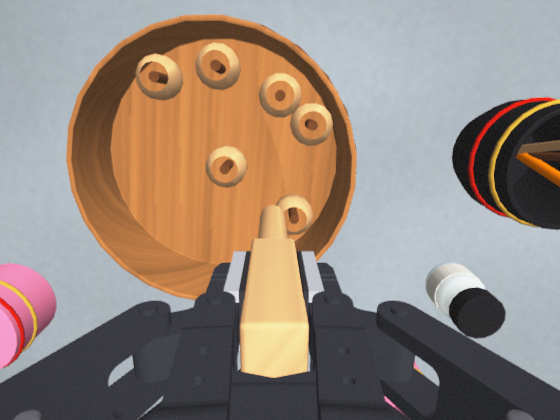

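View pics/n_s.png

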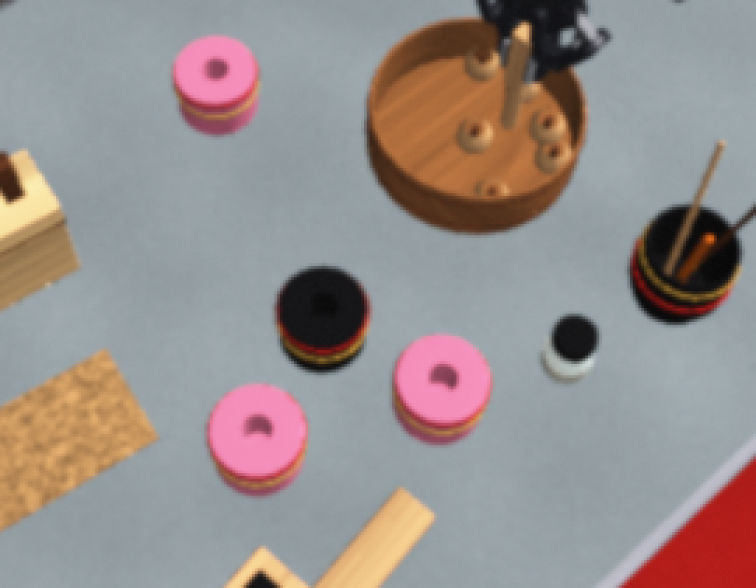

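>>> play_rows(plan=[{"dp": [-0.025, 0, -0.002], "spin": 0, "grip": -1}, {"dp": [-0.036, -0.001, -0.002], "spin": 0, "grip": -1}, {"dp": [-0.038, -0.001, 0], "spin": 0, "grip": -1}, {"dp": [-0.038, -0.001, 0], "spin": 0, "grip": -1}, {"dp": [-0.036, -0.001, 0], "spin": 0, "grip": -1}])

```text
time_s: 31.28
eef_pos: [623.5, 69.7, 189.7]
orientation: [2.106, 2.331, 0.0]
force: [1.0, -0.6, -1.0]
width: 19.3
```

>>> play_rows(plan=[{"dp": [-0.03, -0.001, 0], "spin": 0, "grip": -1}, {"dp": [-0.018, -0.001, 0], "spin": 0, "grip": -1}, {"dp": [-0.005, 0, 0], "spin": 0, "grip": -1}, {"dp": [0, 0, 0], "spin": 0, "grip": -1}, {"dp": [0, 0, 0], "spin": 0, "grip": -1}])

```text
time_s: 31.7
eef_pos: [627.3, 18.9, 189.6]
orientation: [-2.107, -2.33, -0.001]
force: [0.2, 0.6, -0.9]
width: 19.0
```

Run:
```python
from h import *
go([625,14.1,190])
print(pose())
cv2.imwrite('pics/o_w.png',read_camera('wrist'))
s=read_camera('scene');cv2.imwrite('pics/o_s.png',cv2.resize(s[200:300,240:340],None,fx=5,fy=5,interpolation=3))
```

```text
t 31.7 tcp [627.3  18.9 189.6] toolx [-0.101  0.995  0.001] z [-0.     0.001 -1.   ] q [3.000e-02 3.250e-01 1.200e-01 1.366e+00 1.000e-03 1.500e+00] F [ 0.2  0.6 -0.9] w 19.0
total dp [-0.0046, -0.0027, -0.0004] rows 1 each [-0.0046, -0.0027, -0.0004]
(array([627.27224523,  18.94222037, 189.64574324]), array([-2.10650436e+00, -2.33007406e+00, -6.03014472e-04]))
```

View pics/o_w.png

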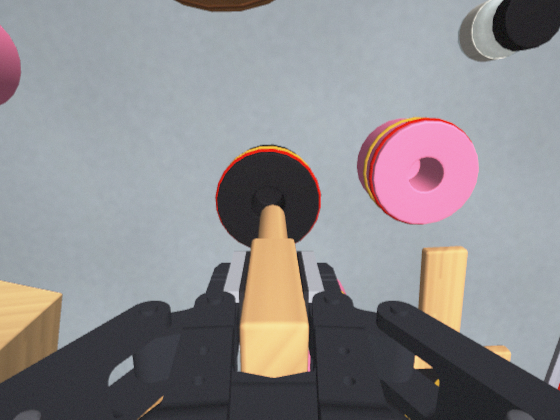

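View pics/o_s.png

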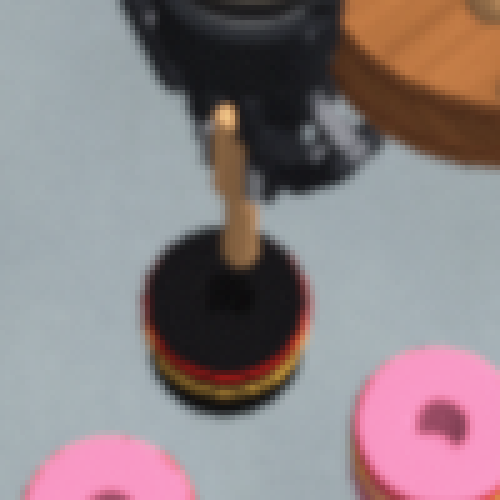

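Run:
```python
from h import *
p=(np.array([627.27224523,  18.94222037, 189.64574324]), np.array([-2.10650436e+00, -2.33007406e+00, -6.03014472e-04]))
im=cv2.imread('pics/o_w.png')
red=((im[...,2]>110)&(im[...,1]<70)&(im[...,0]<70)); red[:140]=0;red[235:]=0;red[:,:205]=0;red[:,330:]=0
ys,xs=np.nonzero(red); e=cv2.fitEllipse(np.c_[xs,ys].astype(np.float32)); print(e, atz('wrist',e[0],57,p).round(1))
print(atz('wrist',(268.5,200),60,p).round(1),'tip',atz('wrist',(273,208),101,p).round(1))
go([624.3,14.2,190])
```

```text
((267.6458435058594, 200.17433166503906), (100.32331848144531, 102.97770690917969), 94.2249526977539) [623.6  14.8  57. ]
[624.2  15.7  60. ] tip [627.2  21.2 101. ]
t 31.8 tcp [627.4  19.8 189.7] toolx [-0.102  0.995  0.   ] z [-0.  0. -1.] q [0.031 0.325 0.12  1.366 0.    1.5  ] F [-0.2  0.5  0.1] w 19.3
total dp [-0.0053, -0.0037, -0.0003] rows 1 each [-0.0053, -0.0037, -0.0003]
```

>>> play_rows(plan=[{"dp": [-0.005, -0.0035, 0.005], "spin": 0, "grip": -1}, {"dp": [0, 0, 0.01], "spin": 0, "grip": -1}, {"dp": [0, 0, 0], "spin": 0, "grip": -1}, {"dp": [0, 0, 0], "spin": 0, "grip": -1}, {"dp": [0, 0, 0], "spin": 0, "grip": -1}])

```text
time_s: 32.22
eef_pos: [624.4, 13.6, 174.4]
orientation: [-2.106, -2.331, 0.001]
force: [-0.9, -0.6, -1.0]
width: 19.4
```

Run:
```python
from h import *
go([624.5,14.3,104])
print(pose())
cv2.imwrite('pics/o_w2.png',read_camera('wrist')[120:330,150:400])
```

```text
t 32.22 tcp [624.4  13.6 174.4] toolx [-0.101  0.995  0.   ] z [-0.001  0.    -1.   ] q [0.022 0.321 0.081 1.332 0.    1.491] F [-0.9 -0.6 -1. ] w 19.4
total dp [0.0007, 0.0002, 0.0704] rows 2 each [0.0003, 0.0001, 0.0352]
(array([624.38897567,  13.59835107, 174.36667671]), array([-2.10561213e+00, -2.33074495e+00,  7.18271813e-04]))
```

View pics/o_w2.png

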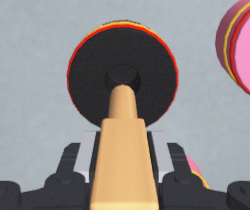

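Tip is over the bore. Lowering in stages, watching the force.

>>> play_rows(plan=[{"dp": [0.0005, 0, 0.012], "spin": 0, "grip": -1}, {"dp": [0, 0, 0.01], "spin": 0, "grip": -1}, {"dp": [0, 0, 0.01], "spin": 0, "grip": -1}, {"dp": [0, 0, 0], "spin": 0, "grip": -1}])

```text
time_s: 32.6
eef_pos: [623.4, 13.8, 140.0]
orientation: [-2.105, -2.329, 0.004]
force: [-0.4, 0.2, -1.8]
width: 19.4
```

>>> play_rows(plan=[{"dp": [0, 0, 0.01], "spin": 0, "grip": -1}, {"dp": [0, 0, 0.01], "spin": 0, "grip": -1}, {"dp": [0, 0, 0.008], "spin": 0, "grip": -1}, {"dp": [0, 0, 0], "spin": 0, "grip": -1}, {"dp": [0, 0, 0], "spin": 0, "grip": -1}])

```text
time_s: 33.02
eef_pos: [624.1, 13.8, 113.9]
orientation: [-2.106, -2.33, 0.002]
force: [0.0, 0.9, -0.3]
width: 19.4
```

>>> play_rows(plan=[{"dp": [0, 0, 0.005], "spin": 0, "grip": -1}, {"dp": [0, 0, 0.003], "spin": 0, "grip": -1}, {"dp": [0, 0, 0], "spin": 0, "grip": -1}, {"dp": [0, 0, 0], "spin": 0, "grip": -1}])

```text
time_s: 33.35
eef_pos: [624.5, 13.8, 106.7]
orientation: [-2.107, -2.331, 0.0]
force: [0.2, -0.2, 0.7]
width: 19.0
```

Run:
```python
from h import *
go([624.5,14.3,104])
cv2.imwrite('pics/o_w4.png',read_camera('wrist'))
```

```text
t 33.35 tcp [624.5  13.8 106.7] toolx [-0.101  0.995 -0.   ] z [-0. -0. -1.] q [ 0.022  0.338 -0.044  1.189 -0.     1.492] F [ 0.2 -0.2  0.7] w 19.0
total dp [0.0005, 0.0, 0.0027] rows 1 each [0.0005, 0.0, 0.0027]
```

View pics/o_w4.png

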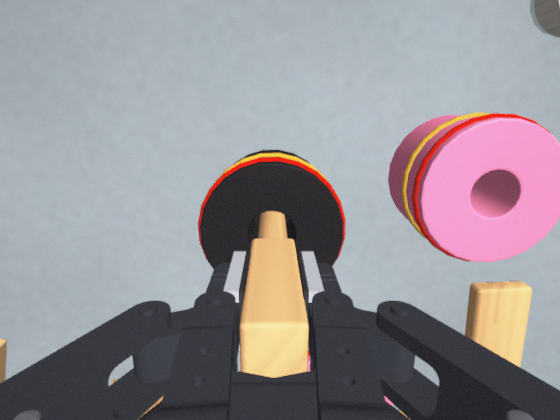

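>>> play_rows(plan=[{"dp": [0, 0, 0.002], "spin": 0, "grip": -1}, {"dp": [0, 0, 0], "spin": 0, "grip": -1}, {"dp": [0, 0, 0], "spin": 0, "grip": -0.3}, {"dp": [0, 0, 0], "spin": 0, "grip": 0.1}, {"dp": [0, 0, 0], "spin": 0, "grip": 0.4}])

```text
time_s: 33.82
eef_pos: [624.7, 13.8, 104.9]
orientation: [2.106, 2.331, 0.0]
force: [-0.3, -0.1, 0.4]
width: 52.9
```

>>> play_rows(plan=[{"dp": [0, 0, 0], "spin": 0, "grip": 0.4}, {"dp": [0, 0, -0.015], "spin": 0, "grip": 0.4}, {"dp": [0, 0, -0.03], "spin": 0, "grip": 0.4}, {"dp": [0, 0, -0.035], "spin": 0, "grip": 0.4}, {"dp": [0, 0, -0.03], "spin": 0, "grip": 0.4}])

```text
time_s: 34.23
eef_pos: [624.3, 13.8, 216.5]
orientation: [2.106, 2.331, 0.0]
force: [1.2, 0.9, -0.2]
width: 59.6
```

>>> play_rows(plan=[{"dp": [-0.02, -0.02, -0.01], "spin": 0.12, "grip": 0.4}, {"dp": [-0.03, -0.02, 0], "spin": 0.11, "grip": 0.4}, {"dp": [0, 0, 0], "spin": 0, "grip": 0.4}])

```text
time_s: 34.48
eef_pos: [584.2, -41.0, 226.8]
orientation: [2.365, 2.064, -0.0]
force: [1.1, 0.5, 0.2]
width: 59.7
```

Run:
```python
from h import *
go([381.4,-199.8,240],-0.1305)
p=pose()
cv2.imwrite('pics/p_w.png',read_camera('wrist'))
s=read_camera('scene');cv2.imwrite('pics/p_s.png',cv2.resize(s[150:360,100:400],None,fx=2.6,fy=2.6,interpolation=3))
print(p)
```

```text
t 34.48 tcp [584.2 -41.  226.8] toolx [ 0.136  0.991 -0.002] z [ 0.002 -0.002 -1.   ] q [-0.069  0.241  0.09   1.418 -0.002  1.638] F [1.1 0.5 0.2] w 59.7
total dp [-0.1849, -0.1794, -0.0132] rows 7 each [-0.0264, -0.0256, -0.0019] spin -0.005 (about tool z, z down); other way 3.136
(array([584.23760053, -40.95025558, 226.81780845]), array([ 2.36521570e+00,  2.06364887e+00, -4.40347130e-05]))
```

View pics/p_w.png

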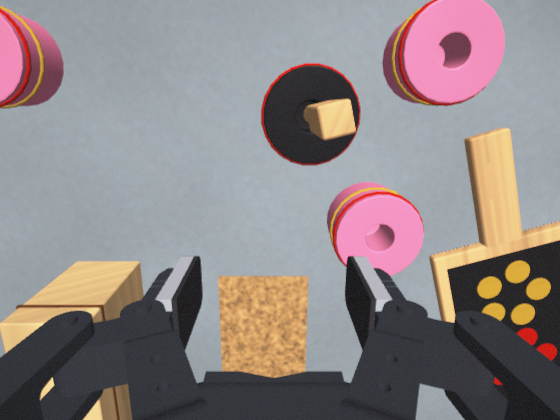

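View pics/p_s.png

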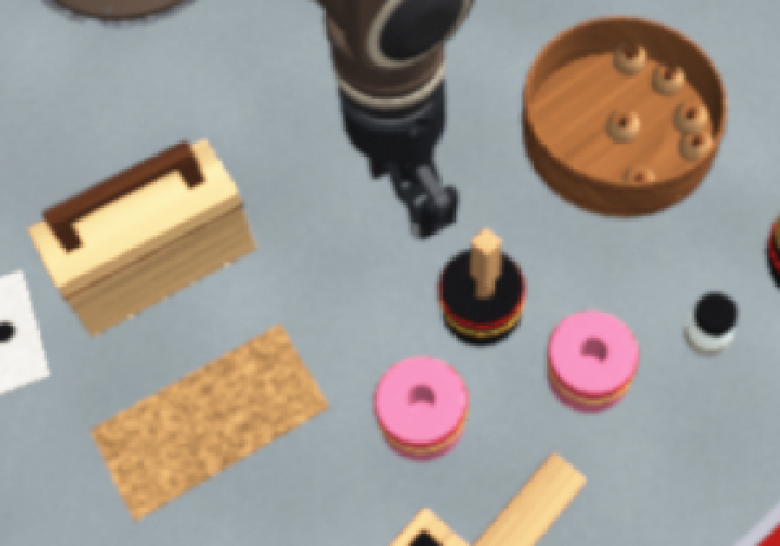

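Rod stands in its stand (scene crop (485,265)), with six beads in the pot. Back to the box.

>>> play_rows(plan=[{"dp": [-0.026, -0.026, -0.005], "spin": -0.005, "grip": 0.4}, {"dp": [-0.027, -0.026, -0.005], "spin": 0, "grip": 0.4}, {"dp": [-0.027, -0.026, 0], "spin": 0, "grip": 0.4}, {"dp": [-0.027, -0.026, 0], "spin": 0, "grip": 0.4}, {"dp": [-0.027, -0.026, 0], "spin": 0, "grip": 0.4}])

```text
time_s: 35.0
eef_pos: [439.7, -154.6, 234.3]
orientation: [-2.352, -2.083, 0.0]
force: [1.1, -0.9, 0.3]
width: 60.1
```

>>> play_rows(plan=[{"dp": [-0.027, -0.026, 0], "spin": 0, "grip": 0.4}, {"dp": [-0.024, -0.023, 0], "spin": 0, "grip": 0.4}, {"dp": [-0.02, 0, 0], "spin": 0, "grip": 0.4}, {"dp": [-0.02, 0, 0], "spin": 0, "grip": 0.4}, {"dp": [0, 0, 0], "spin": 0, "grip": 0.4}])

```text
time_s: 35.42
eef_pos: [380.6, -240.9, 234.4]
orientation: [2.356, 2.077, -0.001]
force: [0.1, -0.0, 0.5]
width: 59.6
```

>>> play_rows(plan=[{"dp": [0, 0, 0], "spin": 0, "grip": 0.4}, {"dp": [0, 0, 0], "spin": 0, "grip": 0.4}])

```text
time_s: 35.58
eef_pos: [380.9, -238.1, 234.4]
orientation: [-2.353, -2.08, -0.0]
force: [-0.0, -0.1, -0.8]
width: 59.9
```

Run:
```python
from h import *
go([381.4,-199.8,180],-0.1305)
p=pose()
cv2.imwrite('pics/q_w.png',read_camera('wrist'))
```

```text
t 35.58 tcp [ 380.9 -238.1  234.4] toolx [0.123 0.992 0.001] z [-0.001  0.001 -1.   ] q [-0.559 -0.016 -0.184  1.404  0.     1.135] F [-0.  -0.1 -0.8] w 59.9
total dp [0.0381, -0.0042, 0.0544] rows 2 each [0.019, -0.0021, 0.0272] spin 0.007 (about tool z, z down); other way -3.134
```

View pics/q_w.png

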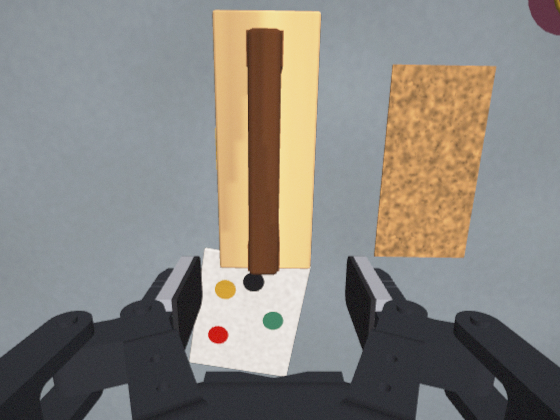

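Run:
```python
from h import *
p=pose()
c=np.array([atz('wrist',u,0,p)[:2] for u in ((393,65.5),(495,67),(375,257),(465.5,258))])
print(c.round(1),c.mean(0).round(1),np.arctan2(*(c[1]-c[0])[::-1]),np.arctan2(*(c[3]-c[2])[::-1]),np.arctan2(-(c[0]-c[2])[0],(c[0]-c[2])[1]),np.arctan2(-(c[1]-c[3])[0],(c[1]-c[3])[1]))
h=[atz('wrist',u,173,p)[:2] for u in ((265,30),(263.5,273))]; print(h,np.mean(h,0),np.arctan2(-(h[0]-h[1])[0],(h[0]-h[1])[1]))
b=[atz('wrist',u,120,p)[:2] for u in ((213,11),(321,11),(220,268),(310,268))]; print(np.round(b,1),np.mean(b,0))
```

```text
[[ 509.4 -148.1]
 [ 607.6 -161.4]
 [ 482.8 -346.9]
 [ 583.3 -360.4]] [ 545.8 -254.2] -0.13498760731452947 -0.133146726667387 -0.13291519745246308 -0.12172868059682476
[array([ 389.90621613, -133.38218708]), array([ 371.68286302, -268.42595634])] [ 380.79453957 -200.90407171] -0.13413377867490103
[[ 358.5 -108.7]
 [ 426.8 -117.1]
 [ 334.3 -285.6]
 [ 403.1 -293.9]] [ 380.67376469 -201.32538058]
```

>>> play_rows(plan=[{"dp": [0.019, -0.002, 0.025], "spin": 0.007, "grip": 0.4}, {"dp": [0.019, -0.002, 0.025], "spin": 0, "grip": 0.4}, {"dp": [0, 0, 0.02], "spin": 0, "grip": 0.4}, {"dp": [0, 0, 0], "spin": 0, "grip": 0.4}, {"dp": [0, 0, 0], "spin": 0, "grip": 0.4}])

```text
time_s: 36.05
eef_pos: [381.2, -199.4, 164.4]
orientation: [-2.359, -2.073, 0.001]
force: [-0.3, 0.5, 0.3]
width: 59.8
```

Run:
```python
from h import *
go([381.4,-199.8,147],-0.1305)
cv2.imwrite('pics/q_w2.png',read_camera('wrist'))
```

```text
t 36.05 tcp [ 381.2 -199.4  164.4] toolx [0.128 0.992 0.001] z [-0.002  0.001 -1.   ] q [-0.482 -0.042 -0.362  1.253  0.     1.218] F [-0.3  0.5  0.3] w 59.8
total dp [-0.0004, 0.0003, 0.0174] rows 1 each [-0.0004, 0.0003, 0.0174] spin 0.002 (about tool z, z down); other way -3.140
```

View pics/q_w2.png

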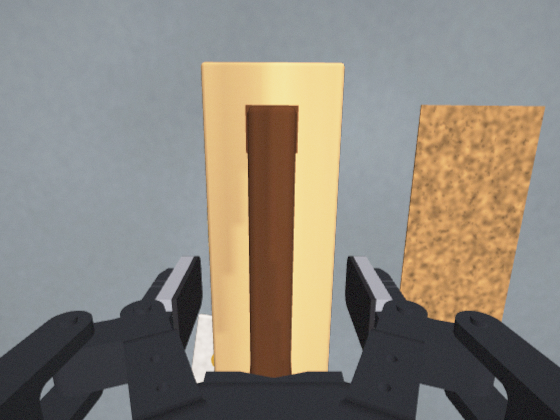

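>>> play_rows(plan=[{"dp": [0, 0, 0.01], "spin": 0.002, "grip": 0.4}, {"dp": [0, 0, 0.007], "spin": 0, "grip": 0.4}, {"dp": [0, 0, 0], "spin": 0, "grip": 0.1}, {"dp": [0, 0, 0], "spin": 0, "grip": -0.3}, {"dp": [0, 0, 0], "spin": 0, "grip": -0.6}])

```text
time_s: 36.52
eef_pos: [381.5, -200.8, 147.9]
orientation: [2.364, 2.068, 0.0]
force: [1.0, 0.2, -0.3]
width: 23.9
```

>>> play_rows(plan=[{"dp": [0, 0, 0], "spin": 0, "grip": -1}, {"dp": [0, 0, 0], "spin": 0, "grip": -1}, {"dp": [0, 0, 0], "spin": 0, "grip": -1}, {"dp": [0, 0, 0], "spin": 0, "grip": -1}, {"dp": [0, 0, 0], "spin": 0, "grip": -1}])

```text
time_s: 36.93
eef_pos: [381.4, -200.8, 148.1]
orientation: [2.364, 2.068, -0.0]
force: [-1.1, -1.2, 3.3]
width: 17.1
```

Run:
```python
from h import *
go([545.8,-252,147.5],-0.1305)
```

```text
t 36.93 tcp [ 381.4 -200.8  148.1] toolx [ 0.133  0.991 -0.001] z [ 0.    -0.001 -1.   ] q [-4.840e-01 -3.800e-02 -3.940e-01  1.214e+00 -1.000e-03  1.220e+00] F [-1.1 -1.2  3.3] w 17.1
total dp [-0.0289, 0.1697, 0.0007] rows 5 each [-0.0058, 0.0339, 0.0001] spin -0.003 (about tool z, z down); other way 3.139
```

>>> play_rows(plan=[{"dp": [0, 0, -0.005], "spin": 0, "grip": -1}, {"dp": [0, 0, -0.015], "spin": 0, "grip": -1}, {"dp": [0, 0.005, -0.015], "spin": 0, "grip": -1}, {"dp": [-0.005, 0.02, 0], "spin": 0, "grip": -1}, {"dp": [-0.005, 0.03, 0], "spin": 0, "grip": -1}])

```text
time_s: 37.35
eef_pos: [433.9, -217.4, 183.6]
orientation: [-2.364, -2.068, -0.0]
force: [0.2, 0.3, -4.3]
width: 16.7
```

>>> play_rows(plan=[{"dp": [-0.005, 0.03, 0], "spin": 0, "grip": -1}, {"dp": [-0.005, 0.03, 0], "spin": 0, "grip": -1}, {"dp": [-0.005, 0.03, 0], "spin": 0, "grip": -1}, {"dp": [-0.004, 0.02, 0], "spin": 0, "grip": -1}, {"dp": [0, 0.005, 0], "spin": 0, "grip": -1}])

```text
time_s: 37.77
eef_pos: [548.8, -252.4, 180.6]
orientation: [-2.363, -2.069, -0.0]
force: [0.1, 0.8, -4.7]
width: 17.1
```

>>> play_rows(plan=[{"dp": [0, 0, 0], "spin": 0, "grip": -1}, {"dp": [0, 0, 0], "spin": 0, "grip": -1}, {"dp": [0, 0, 0], "spin": 0, "grip": -1}])

```text
time_s: 38.02
eef_pos: [545.0, -251.3, 182.4]
orientation: [-2.363, -2.068, 0.001]
force: [-0.8, -0.5, -5.2]
width: 16.4
```

Run:
```python
from h import *
go([545.8,-252.8,148],-0.131)
cv2.imwrite('pics/r_s.png',cv2.resize(read_camera('scene')[200:380,80:320],None,fx=3,fy=3,interpolation=3))
```

```text
t 38.02 tcp [ 545.  -251.3  182.4] toolx [0.133 0.991 0.001] z [-0.001  0.001 -1.   ] q [-0.432  0.273  0.035  1.334  0.     1.272] F [-0.8 -0.5 -5.2] w 16.4
total dp [-0.0014, 0.0011, 0.0344] rows 1 each [-0.0014, 0.0011, 0.0344] spin -0.002 (about tool z, z down); other way 3.140
```

View pics/r_s.png

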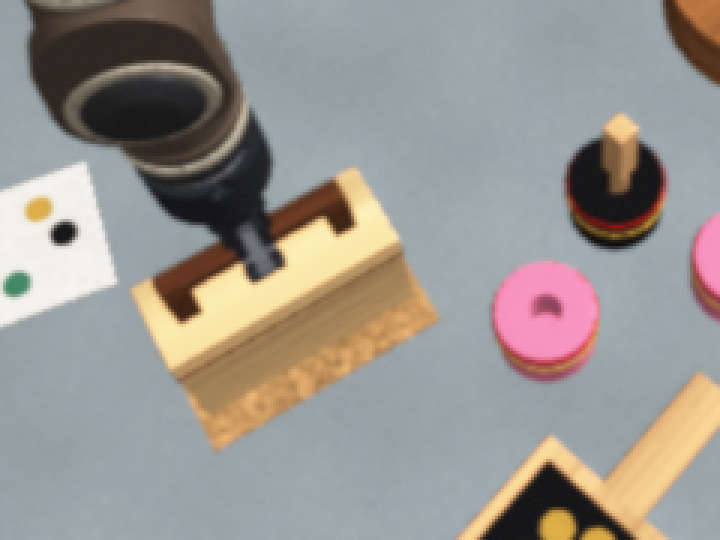

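>>> play_rows(plan=[{"dp": [-0.001, 0.001, 0.01], "spin": 0, "grip": -1}, {"dp": [0, 0, 0.01], "spin": 0, "grip": -1}, {"dp": [0, 0, 0.007], "spin": 0, "grip": -1}, {"dp": [0, 0, 0.003], "spin": 0, "grip": -1}, {"dp": [0, 0, 0], "spin": 0, "grip": -1}])

```text
time_s: 38.48
eef_pos: [546.0, -252.5, 151.1]
orientation: [-2.362, -2.067, 0.002]
force: [0.4, -0.0, -4.8]
width: 17.2
```

>>> play_rows(plan=[{"dp": [0, 0, 0.002], "spin": 0, "grip": -1}, {"dp": [0, 0, 0], "spin": 0, "grip": -1}, {"dp": [0, 0, 0], "spin": 0, "grip": -1}])

```text
time_s: 38.73
eef_pos: [547.1, -253.0, 151.0]
orientation: [2.364, 2.069, 0.0]
force: [0.3, -0.1, -5.0]
width: 17.2
```

Run:
```python
from h import *
go([545.8,-252.8,148],-0.131)
```

```text
t 38.73 tcp [ 547.1 -253.   151. ] toolx [ 0.133  0.991 -0.   ] z [ 0. -0. -1.] q [-0.433  0.282 -0.022  1.266 -0.     1.271] F [ 0.3 -0.1 -5. ] w 17.2
total dp [0.0, -0.0013, 0.003] rows 1 each [0.0, -0.0013, 0.003] spin -0.002 (about tool z, z down); other way 3.140
```

>>> play_rows(plan=[{"dp": [0, -0.001, 0.002], "spin": 0, "grip": -1}, {"dp": [0, 0, 0.001], "spin": 0, "grip": -1}, {"dp": [0, 0, 0], "spin": 0, "grip": -1}, {"dp": [0, 0, 0], "spin": 0, "grip": -1}])

```text
time_s: 39.07
eef_pos: [546.0, -252.9, 148.2]
orientation: [2.364, 2.068, 0.0]
force: [0.9, 0.2, -1.4]
width: 17.0
```

Table contact (load fell from 5 N to 1.4 N). Release and retreat upwards.

>>> play_rows(plan=[{"dp": [0, 0, 0.0005], "spin": 0, "grip": -0.3}, {"dp": [0, 0, 0], "spin": 0, "grip": 0}, {"dp": [0, 0, 0], "spin": 0, "grip": 0.4}, {"dp": [0, 0, 0], "spin": 0, "grip": 0.4}, {"dp": [0, 0, 0], "spin": 0, "grip": 0.4}])

```text
time_s: 39.48
eef_pos: [546.1, -252.9, 147.5]
orientation: [2.364, 2.069, 0.0]
force: [0.6, -0.1, 0.1]
width: 59.8
```

>>> play_rows(plan=[{"dp": [0, 0, -0.015], "spin": 0, "grip": 0.4}, {"dp": [0, 0, -0.025], "spin": 0, "grip": 0.4}, {"dp": [0, 0, -0.03], "spin": 0, "grip": 0.4}, {"dp": [0, 0, -0.03], "spin": 0, "grip": 0.4}, {"dp": [0, -0.03, -0.02], "spin": 0, "grip": 0.4}])

```text
time_s: 39.9
eef_pos: [519.5, -249.4, 268.3]
orientation: [2.361, 2.069, 0.002]
force: [-1.6, 0.3, -0.5]
width: 59.6
```

>>> play_rows(plan=[{"dp": [-0.025, -0.03, 0], "spin": 0, "grip": 0.4}, {"dp": [-0.03, -0.02, 0], "spin": 0, "grip": 0.4}, {"dp": [-0.03, 0, 0], "spin": 0, "grip": 0.4}, {"dp": [0, 0, 0], "spin": 0, "grip": 0.4}, {"dp": [0, 0, 0], "spin": 0, "grip": 0.4}])

```text
time_s: 40.32
eef_pos: [454.8, -327.6, 267.3]
orientation: [2.367, 2.066, 0.0]
force: [0.7, 0.4, -0.3]
width: 59.7
```

Run:
```python
from h import *
st();print(pose())
cv2.imwrite('pics/s_w.png',read_camera('wrist'))
cv2.imwrite('pics/s_s.png',cv2.resize(read_camera('scene')[100:380,80:455],None,fx=2.1,fy=2.1,interpolation=3))
cv2.imwrite('pics/s_t.png',cv2.resize(read_camera('top')[120:320,120:430],None,fx=2.5,fy=2.5,interpolation=3))
```

```text
t 40.32 tcp [ 454.8 -327.6  267.3] toolx [0.135 0.991 0.   ] z [ 0.  0. -1.] q [-0.624  0.198  0.125  1.497  0.     1.082] F [ 0.7  0.4 -0.3] w 59.7
(array([ 454.79409813, -327.58916877,  267.28447408]), array([2.36679180e+00, 2.06565251e+00, 3.75269345e-04]))
```

View pics/s_w.png

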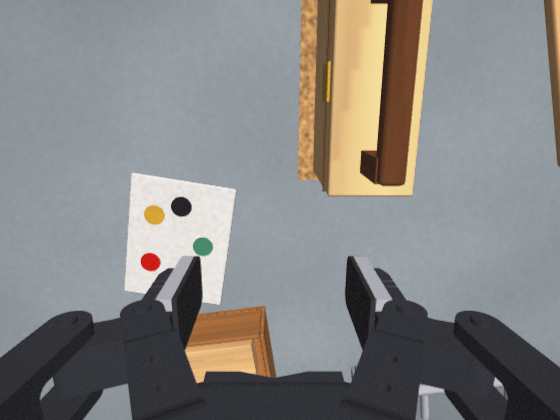

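View pics/s_s.png

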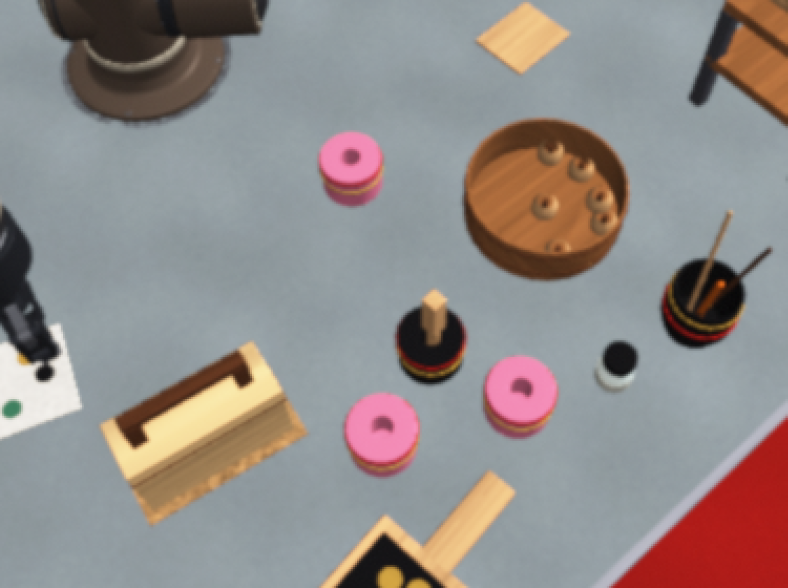

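View pics/s_t.png

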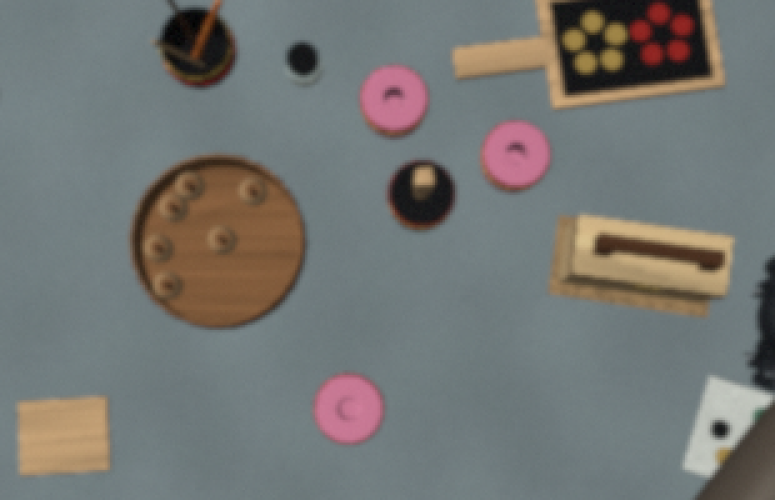

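Run:
```python
from h import *
p=pose()
ex=np.array([np.cos(-.131),np.sin(-.131)]); ey=np.array([-ex[1],ex[0]]); m=np.array([545.3,-253.5])
d=atz('wrist',(298,180),0,p)[:2]-m; print('mat corner local',(d@ex).round(1),(d@ey).round(1))
for u,z in (((325,190),0),((328,195),120),((412,195),120)):
    d=atz('wrist',u,z,p)[:2]-m; print(u,'local',(d@ex).round(1),(d@ey).round(1))
a=cv2.imread('pics/a_top.png').astype(int); b=read_camera('top').astype(int)
df=np.abs(a-b).max(2)
for n,(x,y) in dict(box=(377,223),jar=(241,145),sample=(145,294),holder=(289,195)).items(): print(n,df[y-22:y+22,x-38:x+38].max(), (df[y-22:y+22,x-38:x+38]>40).sum())
st()
```

```text
mat corner local -50.6 -98.3
(325, 190) local -19.2 -110.1
(328, 195) local -34.1 -86.6
(412, 195) local 34.7 -86.6
box 63 22
jar 10 0
sample 10 0
holder 84 29
t 40.52 tcp [ 455.8 -325.7  267.2] toolx [0.131 0.991 0.   ] z [-0.  0. -1.] q [-0.621  0.198  0.124  1.497  0.     1.082] F [-0.5  1.2  0. ] w 59.6
```

Run:
```python
from h import *
print(manip.finish_job()); print(manip.get_state()['time_s'])
```

```text
the job is handed in; nothing more can be done
None
the job is handed in; nothing more can be done
```

I completed every step of the task and handed the job in at about 40.5 s of the 210 s allowed. The hand-in reports no verdict.

**What I did**
- **Box:** I lifted it off the mat and set it down about 17 cm away. At the end I put it back on the mat.
- **Beads:** Only two spare beads were present, and both went into the pot.
- **Stirring:** I took the rod from the black stand and made two clockwise turns from the far side. The radius was about 50 mm (64 mm at the start), with the tip 11–16 mm above the table. I then put the rod back in its stand.

**Last checks**
- **In the pot:** All six beads are visible there. Seen partway through the second turn, every first bead was well over 15 mm from where it began; I judged this from positions, as the beads look alike.
- **Rod:** It stands upright in the stand. I did not measure its tip position after letting go.
- **Box:** It is square and centred on the mat across x. The one y reading was about 3 mm off nominal, which is within my measuring error.
- **Jar and sample plate:** The top pictures from start and end show no change at either.
- **Arm:** It is clear of everything.

Nothing failed. The only disagreement was a few millimetres between cameras on the pot centre; I used a value in between.

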